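Press cork bases onto upturned pots

TASK

Get the last two pots ready for their glue to set: stand the terracotta pot, still upside down, on the ware board midway between the two jars and in line with them. Lay the large cork base centred on the speckled jar and the small one centred on the terracotta pot, then set the steel weight gently in the middle of the large cork and the brass weight gently in the middle of the small cork. The charcoal jar is finished: put nothing on it, and do not shift the two jars, the stamp or the ink pad.

Things in the scene. Friction and masses are not known exactly. Their poses are not given: they have to be found in the camera images.
- board: Fixed pale pine ware board lying flat on the bench, 150 mm (its x) by 420 mm (its y, along which the row of jars stands) by 18 mm thick. Origin: centre of its underside, on the bench; its top is 18 mm higher. z up; its y axis lies within 0.2 rad of the robot's left. Two jars stand on it, each 125 mm from its centre, one at either end; its centre, the middle of the gap, is midway between them and in line with them.
- speckled_jar: Large straight-sided jar of pale grey stoneware with dark flecks, standing upside down at one end of the ware board: 74 mm diameter, 95 mm tall, bare closed flat base uppermost. Loose, about 0.55 kg. Origin: centre of its mouth, on the board; z up; the flat base is at z = 95 mm.
- charcoal_jar: Large straight-sided dark charcoal jar with pale flecks, standing upside down at the other end of the ware board: 74 mm diameter, 95 mm tall, with its own 66 mm cork base, 8 mm thick, already glued on top (total 103 mm). Finished. Loose, about 0.56 kg. Origin: centre of its mouth, on the board; z up.
- terracotta_pot: Small straight-sided orange-brown terracotta pot standing upside down on the bench: 56 mm diameter, 70 mm tall, closed flat base uppermost. Loose, about 0.22 kg. Origin: centre of its mouth (underside); z up; the flat base is at z = 70 mm.
- large_cork: Large flat round cork base lying on the bench: 62 mm diameter, 8 mm thick, about 15 g. Origin: centre of its underside; z up.
- small_cork: Small flat round cork base lying on the bench: 44 mm diameter, 8 mm thick, about 10 g. Origin: centre of its underside; z up.
- steel_weight: Large silver steel weight standing on the bench: cylinder 42 mm diameter and 38 mm tall, above it a 16 mm neck and a 24 mm knob from 50 to 62 mm height (total 62 mm). About 0.48 kg. Can be gripped round the cylinder or by the knob. Origin: centre of its underside; z up.
- brass_weight: Small yellow brass weight standing on the bench: cylinder 30 mm diameter and 30 mm tall, above it a 12 mm neck and an 18 mm knob from 36 to 48 mm height (total 48 mm). About 0.2 kg. Can be gripped round the cylinder or by the knob. Origin: centre of its underside; z up.
- stamp: Wooden hand stamp standing on its rubber at one side of the bench, not part of the job: block 38 by 60 by 20 mm, turned handle up to 88 mm. Loose, light. Origin: centre of its underside; z up.
- ink_pad: Closed ink pad tin with a teal lid at the other side of the bench, not part of the job: 77 by 115 by 19 mm. Loose. Origin: centre of its underside; z up.
Not all that is in view belongs to the job. There is more than one size of the terracotta_pot; the job needs the largest.

How it is judged:
By the outcome, as a careful person would: the job done as asked, in the order asked, and still so for the second after the job is handed in, with the robot touching nothing.
It also fails if it takes over 115 s, if anything falls off the work surface, if the arm or the gripper's body presses on something with over 40 N, if the wrist force passes 120 N, or if a joint passes its speed limit or range.

ROBOT

A 6-joint arm with a two-finger parallel gripper is mounted at the origin on the work surface. World frame = base frame: x ahead of the robot, y to its left, z up, the work surface at z = 0. Lengths are in m, angles in rad, forces in N, time in s.
With the tool pointing down it reaches from about 0.375 to 0.975 m from the base axis. Payload 3.8 kg.
Tool frame: the origin (TCP) lies on the centre line of the jaws, within the pads' length; the fingertips stand arm.tips_ahead ahead of it and the grasp point (between the pads) is the TCP (arm.tips_ahead is the distance from the TCP to the fingertips, in m); x points along the fingers, z is the direction in which the jaws open and shut, and the axes are right-handed (so a half turn about x gives the same grasp; the last joint's range is limited). The gripper opens to 88 mm and grips with 3 to 60 N. Pads are 18 mm wide; open, the fingers measure 123 mm over their backs; the gripper's body (75 mm by 187 mm) begins 45 mm behind the grasp point.
Start: joints at [-1.178, 0.264, 1.604, -0, 1.274, -0.037], TCP at [0.281, -0.614, 0.229] pointing down, gripper open.
Joint ranges: [-2.63, 2.63], [-0.94, 2.18], [0.31, 2.57], [-1.31, 4.45], [0, 2.66], [-2.55, 2.55]. Speed limits (rad/s): [2.57, 2.57, 3.14, 3.14, 3.14, 3.14].

INTERFACE

Orientations are given as a unit quaternion [x, y, z, w].
In Python, from bench import arm gives the robot as it stands.
- The arm moves only by the shell command python3 -m crank 'ROWS' [FORCE]. ROWS is JSON, a list of rows, each a list of 3 entries, a list of its own where there are three numbers: the closure, from -1 (fully open) to 1 (shut), then the shift along the tool's x, y, z in cm, then the turn, a rotation vector about the tool's x, y, z in rad. In form: [[gripper, [tx, ty, tz], [ax, ay, az]], ...]. A call has exactly 10 rows; each row shifts and turns the commanded pose from where the row before left it, along the tool's axes as they then stand; what a row does not reach is not made up. A row lasts 1/8 s, in which the tool goes at most 62.5 mm and 10.7 degrees, less where a joint would pass 70% of its speed; a pose out of reach is approached as far as the arm can. A call with a gripper value outside its range is refused whole. The fingers move at their own pace and stop on an object; FORCE is the grip in N (left out, the last holds). Time passes only in rows, so rows that do not move let the fingers close, or fill a call up. It gives the time, the measured TCP pose, the force and the opening at its end, in the units of the state.
- arm.sense(): the state, without advancing time (a new reading comes with each control period).
- arm.camera(name): name is "scene" or "top" or "wrist"; returns the picture (384x512x3 uint8, red, green, blue); there is no depth.
- arm.camera_params(name): a dict with "vertical_fov" (degrees; the focal length in pixels is half the picture's height over the tangent of half this angle, whatever the lens; pixels are square), "cx", "cy" (the principal point, pixels), "R" (3x3) and "t" (3): a world point X has camera coordinates R X + t. Camera axes: x right, y down, z forward; pixel columns grow to the right and rows downward; lengths in m; the calibration is good to about 2 mm. A picture is of the moment at which its call begins: read the wrist's pose just before it. camera_params takes no time and is no camera call; for the wrist camera it gives the pose at the moment of the call.
- arm.hand_in(): hands the job in, once; it reports no verdict.
The state is a dict: "time": time; "joint_positions": joint angles; "joint_vel": joint speeds; "joint_torque": joint torques, N m; "position": TCP position; "eef_rot": TCP orientation; "wrist_force": force on the tool from outside, world axes, zero at the start; "wrist_torque": the same for the moment, N m; "gripper_width": opening from 0.0 (shut) to 1.0 (fully open).
Only numpy, scipy, OpenCV 4.12 (cv2) and the standard library are available. Lean on these libraries where they do the work, as an engineer would, in place of code of your own. Each camera call takes 0.05 s, during which the arm holds its last target.

## Working session

There is one attempt and no reset: what is moved stays moved. The work goes in short steps, Python scripts to look and compute and a shell command to move; the robot and the scene stay as the last step left them, time stands still between calls to the robot, and variables do not carry over. Pictures are saved under pics/ and viewed, and the job is handed in when it is done.

```bash
ls; mkdir -p pics
cat > h.py <<'E'
import numpy as np, cv2
from bench import arm
def snap(n,f):
    p=arm.camera_params(n); im=arm.camera(n); cv2.imwrite('pics/'+f,cv2.cvtColor(np.asarray(im),cv2.COLOR_RGB2BGR)); return p,im
def ray(p,u,v):
    f=192/np.tan(np.radians(p['vertical_fov'])/2)
    R=np.array(p['R']);t=np.array(p['t'])
    d=R.T@np.array([(u-p['cx'])/f,(v-p['cy'])/f,1]); return -R.T@t,d
def px(p,u,v,z):
    o,d=ray(p,u,v); return o+d*(z-o[2])/d[2]
def proj(p,X):
    f=192/np.tan(np.radians(p['vertical_fov'])/2)
    c=np.array(p['R'])@np.array(X)+np.array(p['t']); return c[0]/c[2]*f+p['cx'],c[1]/c[2]*f+p['cy']
E
python3 - <<'E'
from h import *
print(arm.sense(), arm.tips_ahead)
for n in ['scene','top','wrist']:
    p,im=snap(n,n+'0.png'); print(n,p, arm.sense()['time'])
E
```

```text
pics
{'time': 0.0, 'joint_positions': array([-1.17790998e+00,  2.64693937e-01,  1.60532319e+00, -1.32614241e-05,
        1.27370108e+00, -3.69035859e-02]), 'joint_vel': array([ 1.12976421e-03,  1.19723110e-03, -1.26092755e-03, -1.16809690e-03,
        3.75305725e-05,  1.22474093e-03]), 'joint_torque': array([-1.36224318e-05, -5.02115500e+01, -3.56878996e+01,  7.29508465e-02,
        2.93871167e-02, -2.03570808e-04]), 'position': array([ 0.28097968, -0.61295996,  0.22805536]), 'eef_rot': array([ 0.38230085,  0.59574185, -0.38145039,  0.59450258]), 'wrist_force': array([ 0.25687616, -0.36518019, -0.50614646]), 'wrist_torque': array([-0.00639416, -0.03099424, -0.00898186]), 'gripper_width': 1.0021080045646453} 0.019
scene {'vertical_fov': 53.722644274509875, 'cx': 256.2836338711204, 'cy': 196.99390654631665, 'R': array([[ 0.43049333,  0.90259128, -0.00211505],
       [ 0.69776829, -0.33428704, -0.63353894],
       [-0.57253376,  0.27125847, -0.77370791]]), 't': array([-0.21892354, -0.32201514,  1.18598385])} 0.05
top {'vertical_fov': 46.48798701227103, 'cx': 254.3921152119702, 'cy': 195.7634526524567, 'R': array([[ 1.49738784e-02, -9.99887036e-01,  1.30297661e-03],
       [-9.96831506e-01, -1.50299061e-02, -7.81092194e-02],
       [ 7.81199795e-02, -1.29250187e-04, -9.96943956e-01]]), 't': array([-0.01280075,  0.50332214,  1.08616506])} 0.1
wrist {'vertical_fov': 60.06793842525976, 'cx': 253.76201707644535, 'cy': 192.94598172395553, 'R': array([[ 0.41689508, -0.90895074, -0.00265362],
       [-0.86974229, -0.39975675,  0.28938365],
       [-0.26409628, -0.11833465, -0.95720952]]), 't': array([-0.67415496, -0.0403131 ,  0.3912802 ])} 0.15
```

View pics/top0.png

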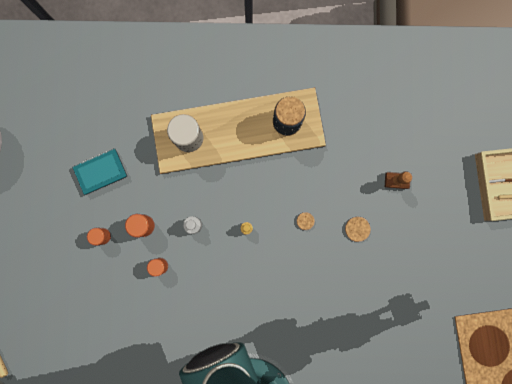

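View pics/scene0.png

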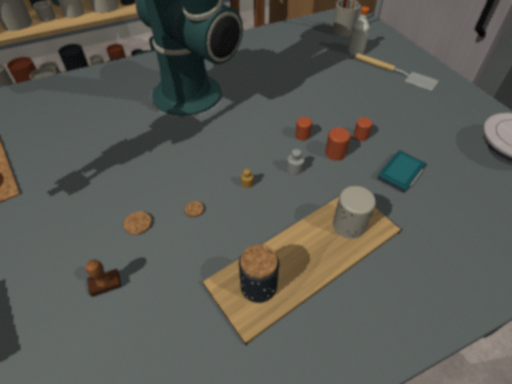

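View pics/wrist0.png

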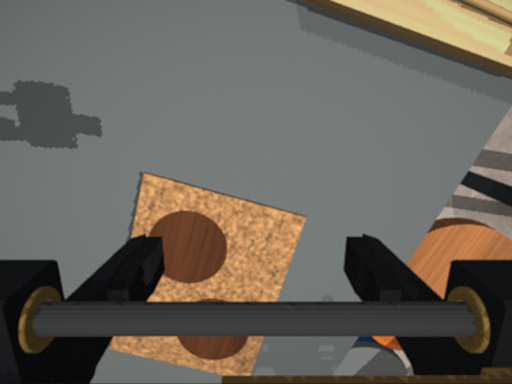

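The top view shows the board at centre with the speckled jar (184,130) and charcoal jar (290,110). Three terracotta pots are at the left, the largest near (140,226). I'll enlarge.

Run:
```python
import cv2
im=cv2.imread('pics/top0.png')
a=im[80:180,140:340]; cv2.imwrite('pics/c1.png',cv2.resize(a,None,fx=4,fy=4,interpolation=cv2.INTER_CUBIC))
a=im[195:295,80:280]; cv2.imwrite('pics/c2.png',cv2.resize(a,None,fx=4,fy=4,interpolation=cv2.INTER_CUBIC))
a=im[160:260,230:430]; cv2.imwrite('pics/c3.png',cv2.resize(a,None,fx=4,fy=4,interpolation=cv2.INTER_CUBIC))
```

```text
(no output)
```

View pics/c1.png

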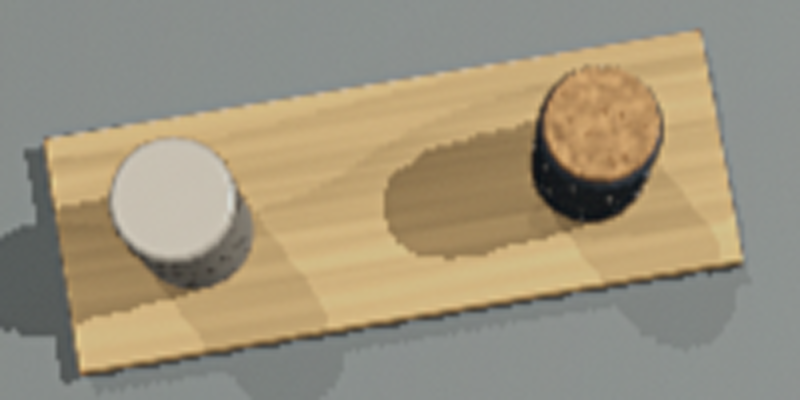

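View pics/c2.png

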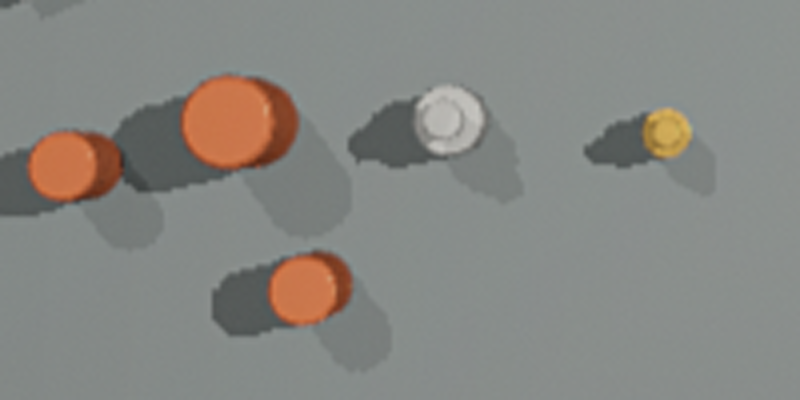

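View pics/c3.png

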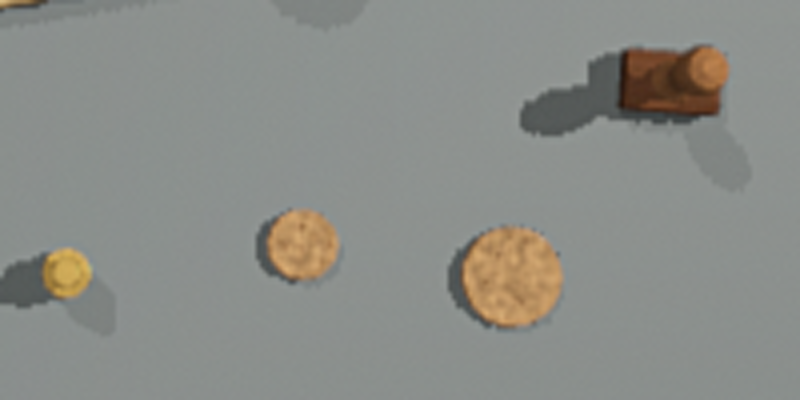

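```bash
cat > m0.py <<'E'
from h import *
p=arm.camera_params('top')
def c(i,j,ox,oy,z): return px(p,i/4-.375+ox,j/4-.375+oy,z)[:2]
r={}
r['speck']=c(174,200.5,140,80,.113); r['char']=c(601,122.5,140,80,.121)
cs=[c(*q,140,80,.018) for q in [(46,138),(703,30),(743,263),(80,374)]]
r['board']=np.mean(cs,0); r['mid']=(r['speck']+r['char'])/2
for k in range(4): print('edge',np.linalg.norm(cs[k]-cs[(k+1)%4]))
r['pot']=c(228,121.5,80,195,.07); r['steelcyl']=c(450,121,80,195,.038); r['steelknob']=c(444,119,80,195,.062)
r['brassknob']=c(667,132,80,195,.048)
r['scork']=c(304,245,230,160,.008); r['lcork']=c(512,277,230,160,.008)
r['pot2']=c(63,166,80,195,.05);r['pot3']=c(304,290,80,195,.05)
for k,v in r.items(): print(k,v.round(4))
print('jar dist',np.linalg.norm(r['speck']-r['char']))
d=r['speck']-r['char'];print('dir',np.arctan2(-d[0],d[1]), )
d=cs[0]-cs[1]; print('edge ang',np.arctan2(-d[0],d[1]))
E
python3 m0.py
```

```text
edge 0.41935740541642125
edge 0.15074174238002896
edge 0.4190228075154715
edge 0.1511895406405711
speck [0.6453 0.1603]
char [ 0.6924 -0.0832]
board [0.6689 0.0382]
mid [0.6689 0.0385]
pot [0.4265 0.2702]
steelcyl [0.4291 0.1444]
steelknob [0.43   0.1446]
brassknob [0.4244 0.0128]
scork [ 0.4436 -0.1337]
lcork [ 0.4257 -0.2631]
pot2 [0.3987 0.373 ]
pot3 [0.3275 0.2268]
jar dist 0.24798574228811399
dir 0.19081047506482282
edge ang 0.1815986761535329
```

```bash
cat >> h.py <<'E'
from scipy.spatial.transform import Rotation as Ro
TH=0.185
RT=np.column_stack([[0,0,-1],[0,0,0],[np.cos(TH),np.sin(TH),0]]).astype(float)
RT[:,1]=np.cross(RT[:,2],RT[:,0])
def go(x,y,z,flip=1):
    s=arm.sense(); R=Ro.from_quat(s['eef_rot']); T=RT.copy()
    if flip<0: T[:,1:]*=-1
    w=(R.inv()*Ro.from_matrix(T)).as_rotvec()
    d=np.array([x,y,z])-s['position']
    print('t',round(s['time'],2),'pos',s['position'].round(4),'rotvec',w.round(3),'cm in target frame',(T.T@d*100).round(2),'cur frame',(R.inv().apply(d)*100).round(2),'F',s['wrist_force'].round(1),'w',round(s['gripper_width'],3),'j',s['joint_positions'].round(2))
E
python3 - <<'E'
from h import *
go(.4265,.2702,.2); go(.4265,.2702,.2,-1)
s=arm.sense(); print(Ro.from_quat(s['eef_rot']).as_matrix().round(3))
E
```

```text
t 0.15 pos [ 0.281  -0.6131  0.2283] rotvec [-1.326e+00 -1.000e-03 -1.000e-03] cm in target frame [ 2.83 84.15 30.55] cur frame [  2.96  50.03 -74.23] F [ 0.2  0.  -0.1] w 1.001 j [-1.18  0.26  1.61  0.    1.27 -0.04]
t 0.15 pos [ 0.281  -0.6131  0.2283] rotvec [ 1.816e+00 -1.000e-03  2.000e-03] cm in target frame [  2.83 -84.15 -30.55] cur frame [  2.96  50.03 -74.23] F [ 0.2  0.  -0.1] w 1.001 j [-1.18  0.26  1.61  0.    1.27 -0.04]
[[-0.001  0.909  0.417]
 [ 0.002  0.417 -0.909]
 [-1.     0.    -0.002]]
```

```bash
python3 -m crank '[[-1,[0,0,0],[-0.1658,0,0]],[-1,[0,0,0],[-0.1658,0,0]],[-1,[0,0,0],[-0.1658,0,0]],[-1,[0,0,0],[-0.1658,0,0]],[-1,[0,0,0],[-0.1658,0,0]],[-1,[0,0,0],[-0.1658,0,0]],[-1,[0,0,0],[-0.1658,0,0]],[-1,[0,0,0],[-0.1658,0,0]],[-1,[0,0,5],[0,0,0]],[-1,[0,0,5],[0,0,0]]]' 20
python3 -m crank '[[-1,[0,5,2],[0,0,0]],[-1,[0,5,2],[0,0,0]],[-1,[0,5,2],[0,0,0]],[-1,[0,5,2],[0,0,0]],[-1,[0,5,2],[0,0,0]],[-1,[0,5,2],[0,0,0]],[-1,[0,5,2],[0,0,0]],[-1,[0,5,2],[0,0,0]],[-1,[0,5,2],[0,0,0]],[-1,[0,5,2],[0,0,0]]]'
python3 -c "
from h import *
go(.4265,.2702,.2)"
```

```text
time: 1.4
position: [0.3798, -0.5951, 0.2289]
eef_rot: [-0.065, 0.704, 0.065, 0.704]
wrist_force: [0.2, -0.0, -0.4]
gripper_width: 1.001
time: 2.65
position: [0.4838, -0.0651, 0.2292]
eef_rot: [-0.065, 0.704, 0.065, 0.704]
wrist_force: [0.6, -0.0, 0.0]
gripper_width: 0.997
t 2.65 pos [ 0.4838 -0.0651  0.2292] rotvec [0. 0. 0.] cm in target frame [ 2.92 34.02  0.53] cur frame [ 2.92 34.02  0.54] F [ 0.6 -0.   0. ] w 0.997 j [-0.18 -0.09  1.99 -0.    1.24 -0.37]
```

```bash
python3 -m crank '[[-1,[0,5,0],[0,0,0]],[-1,[0,5,0],[0,0,0]],[-1,[0,5,0],[0,0,0]],[-1,[0,5,0],[0,0,0]],[-1,[0,5,0],[0,0,0]],[-1,[0,5,0],[0,0,0]],[-1,[0,4,0.5],[0,0,0]],[-1,[0.5,0,0],[0,0,0]],[-1,[0,0,0],[0,0,0]],[-1,[0,0,0],[0,0,0]]]'
python3 - <<'E'
from h import *
go(.4265,.2702,.06)
p,im=snap('wrist','w1.png')
print(proj(p,[.4265,.2702,.07]),proj(p,[.4291,.1444,.062]), proj(p,[.3987,.373,.05]),np.array(p['R']).round(3))
E
```

```text
time: 3.9
position: [0.4262, 0.2671, 0.224]
eef_rot: [-0.065, 0.704, 0.065, 0.704]
wrist_force: [-0.2, -0.6, -0.4]
gripper_width: 1.0
t 3.9 pos [0.4262 0.2671 0.224 ] rotvec [-0.001 -0.001  0.001] cm in target frame [16.4   0.3   0.09] cur frame [16.4   0.31  0.1 ] F [-0.2 -0.6 -0.4] w 1.0 j [ 0.51 -0.06  1.97 -0.    1.23  0.33]
(np.float64(254.6193187089172), np.float64(170.48952434295364)) (np.float64(235.6716934089573), np.float64(280.2703434147381)) (np.float64(245.44684527177287), np.float64(53.11424490795733)) [[ 0.983  0.183 -0.   ]
 [ 0.175 -0.941  0.29 ]
 [ 0.053 -0.285 -0.957]]
```

View pics/w1.png

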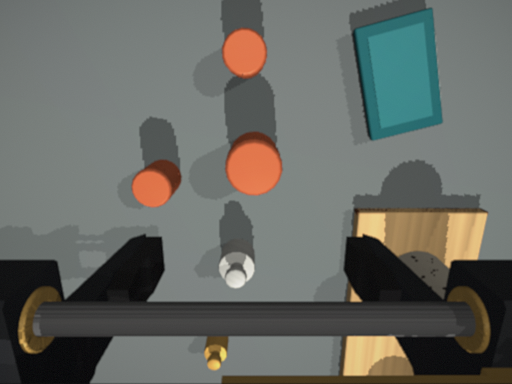

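Run:
```python
import cv2
im=cv2.imread('pics/w1.png')
cv2.imwrite('pics/c4.png',cv2.resize(im[120:210,200:310],None,fx=6,fy=6,interpolation=cv2.INTER_CUBIC))
```

```text
(no output)
```

View pics/c4.png

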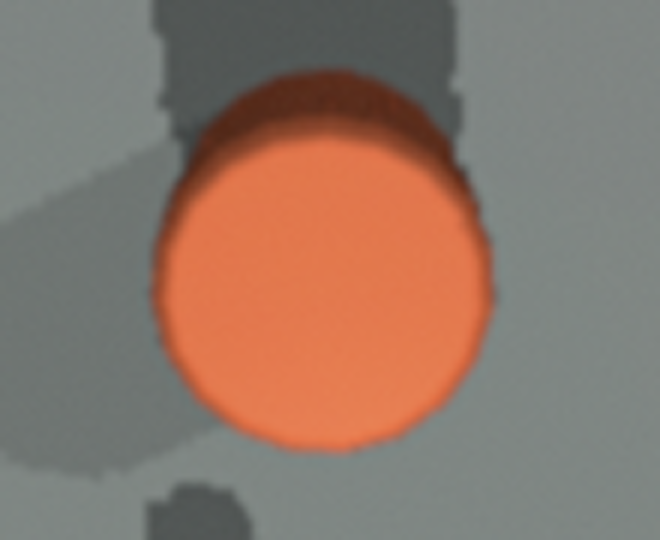

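The wrist view shows the pot top centred at about (253.6,167), against (254.6,170.5) predicted from the top camera. The two cameras disagree by about 3 mm in y. I'll descend between the two values.

```bash
python3 -m crank '[[-1,[4,0.5,0.1],[0,0,0]],[-1,[4,0,0],[0,0,0]],[-1,[4,0,0],[0,0,0]],[-1,[3,0,0],[0,0,0]],[-1,[2.4,0,0],[0,0,0]],[-1,[0,0,0],[0,0,0]],[1,[0,0,0],[0,0,0]],[1,[0,0,0],[0,0,0]],[1,[0,0,0],[0,0,0]],[1,[0,0,0],[0,0,0]]]' 20
python3 - <<'E'
from h import *
go(.4265,.2717,.05)
p,im=snap('top','t1.png')
cv2.imwrite('pics/c5.png',cv2.resize(cv2.cvtColor(np.asarray(im)[190:290,60:220],cv2.COLOR_RGB2BGR),None,fx=5,fy=5,interpolation=cv2.INTER_CUBIC))
E
```

```text
time: 5.2
position: [0.4265, 0.2736, 0.0512]
eef_rot: [-0.065, 0.704, 0.066, 0.704]
wrist_force: [-0.5, -0.6, 4.6]
gripper_width: 0.623
t 5.2 pos [0.4265 0.2736 0.0512] rotvec [ 0.001  0.001 -0.   ] cm in target frame [ 0.12 -0.18 -0.04] cur frame [ 0.12 -0.18 -0.04] F [-0.5 -0.6  4.6] w 0.623 j [0.52 0.13 2.12 0.   0.89 0.34]
```

View pics/c5.png

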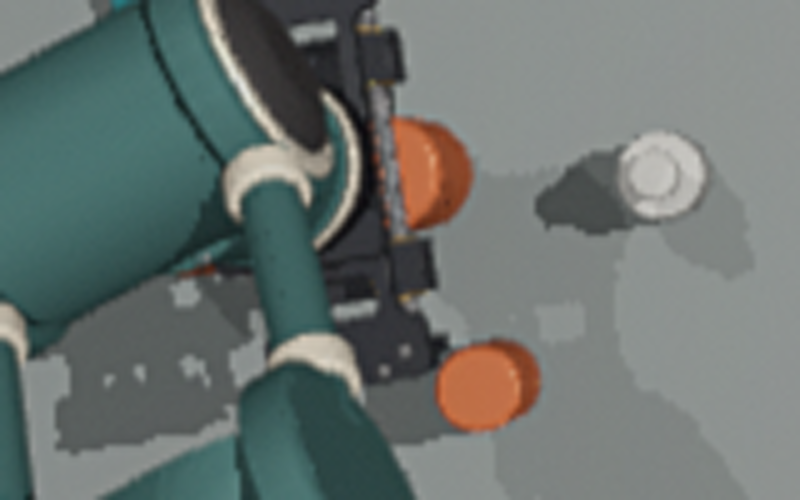

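```bash
python3 -m crank '[[1,[-1,0,0],[0,0,0]],[1,[-4,0,0],[0,0,0]],[1,[-5,0,0],[0,0,0]],[1,[-4,0,0],[0,0,0]],[1,[-2,-2,2],[0,0,0]],[1,[0,-4,4],[0,0,0]],[1,[0,-4,4],[0,0,0]],[1,[0,-4,3],[0,0,0]],[1,[0,-4,3],[0,0,0]],[1,[0,0,0],[0,0,0]]]'
python3 - <<'E'
from h import *
go(.6689,.0384,.12)
p,im=snap('wrist','w2.png')
s=arm.sense()['position']; print(proj(p,s),proj(p,s+np.array([0,0,.019])))
E
```

```text
time: 6.5
position: [0.6187, 0.1232, 0.2099]
eef_rot: [-0.064, 0.704, 0.064, 0.704]
wrist_force: [-0.3, 0.2, -2.1]
gripper_width: 0.624
t 6.5 pos [0.6187 0.1232 0.2099] rotvec [-0.003  0.     0.001] cm in target frame [ 8.99 -9.26  3.37] cur frame [ 9.   -9.24  3.4 ] F [-0.3  0.2 -2.1] w 0.624 j [ 0.16  0.19  1.73 -0.    1.22 -0.02]
(np.float64(251.25313202905156), np.float64(240.2564251159294)) (np.float64(250.98088034117106), np.float64(257.8891889746517))
```

View pics/w2.png

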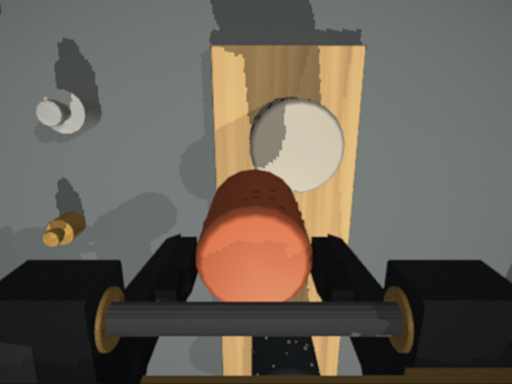

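Run:
```python
from h import *
im=cv2.imread('pics/w2.png')
cv2.imwrite('pics/c6.png',cv2.resize(im[160:320,170:340],None,fx=4,fy=4,interpolation=cv2.INTER_CUBIC))
p=arm.camera_params('wrist');s=arm.sense()['position']
for e in (-.004,-.002,0,.002):
  a=np.linspace(0,6.283,721); P=np.array([proj(p,s+np.array([.028*np.cos(t),e+.028*np.sin(t),.0188])) for t in a]); 
  print(e,(P.min(0)-[170,160])*4+1.5,(P.max(0)-[170,160])*4+1.5)
```

```text
-0.004 [ 88.15602327 209.74532515] [570.85989568 640.58928628]
-0.002 [ 90.38763456 192.87510915] [574.88265908 626.9203534 ]
0 [ 92.63585985 175.87264124] [578.93537872 613.15502015]
0.002 [ 94.90088538 158.73636013] [583.01839045 599.29226312]
```

View pics/c6.png

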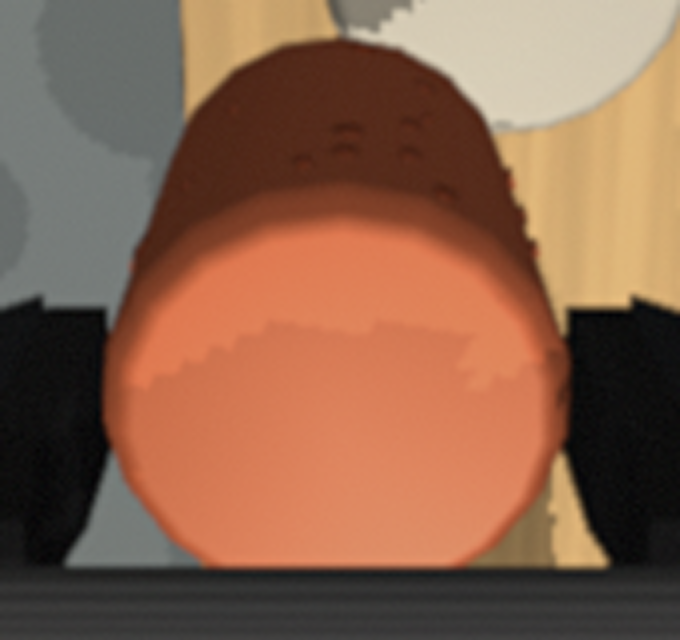

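Run:
```python
from h import *
im=cv2.imread('pics/w2.png')
cv2.imwrite('pics/c7.png',cv2.resize(im[85:205,230:370],None,fx=5,fy=5,interpolation=cv2.INTER_CUBIC))
p=arm.camera_params('wrist');s=arm.sense()['position']; print(s)
P=np.array([proj(p,np.array([.6453+.037*np.cos(t),.1603+.037*np.sin(t),.113])) for t in np.linspace(0,6.283,721)])
print((P.min(0)-[230,85])*5+2,(P.max(0)-[230,85])*5+2)
for q in [(.4300,.1446,.062),(.4244,.0128,.048)]: print(proj(p,q))
```

```text
[0.61716025 0.12464411 0.20968429]
[102.20349122  93.23952962] [584.77482754 571.95948969]
(np.float64(52.1615317253266), np.float64(116.84538571308056))
(np.float64(53.33416735628495), np.float64(241.59899637289993))
```

View pics/c7.png

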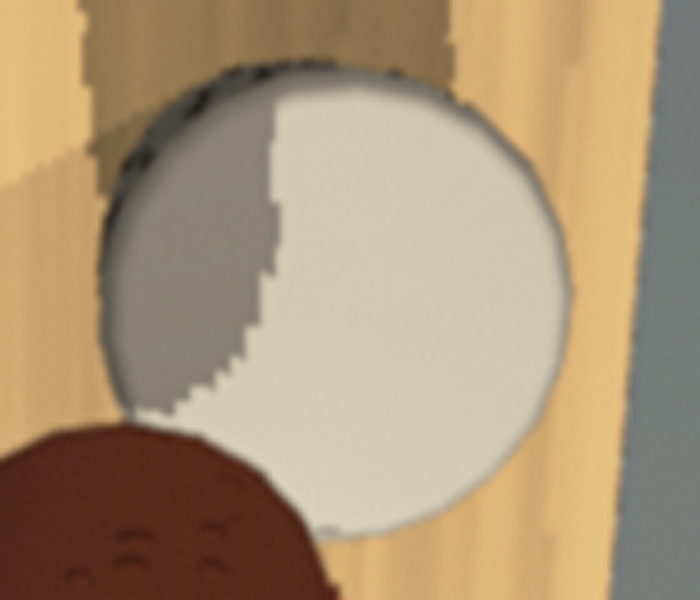

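```bash
python3 -m crank '[[1,[0,-3,1],[0,0,0]],[1,[0,-3,1],[0,0,0]],[1,[0,-2,0.8],[0,0,0]],[1,[0,-1,0.5],[0,0,0]],[1,[0,0,0],[0,0,0]],[1,[3,0,0],[0,0,0]],[1,[3,0,0],[0,0,0]],[1,[3,0,0],[0,0,0]],[1,[0,0,0],[0,0,0]],[1,[0,0,0],[0,0,0]]]'
python3 - <<'E'
from h import *
go(.6675,.042,.070)
p,im=snap('wrist','w3.png')
go(.6675,.042,.070)
p,im=snap('top','t3.png')
go(.6675,.042,.070)
E
```

```text
time: 7.8
position: [0.6662, 0.0442, 0.1214]
eef_rot: [-0.066, 0.704, 0.066, 0.704]
wrist_force: [0.4, -0.4, -1.8]
gripper_width: 0.623
t 7.8 pos [0.6662 0.0442 0.1214] rotvec [ 0.001  0.001 -0.   ] cm in target frame [ 5.14 -0.24  0.09] cur frame [ 5.14 -0.24  0.08] F [ 0.4 -0.4 -1.8] w 0.623 j [ 0.03  0.33  1.72  0.    1.09 -0.16]
t 7.85 pos [0.6668 0.0441 0.1223] rotvec [0.001 0.003 0.   ] cm in target frame [ 5.23 -0.22  0.03] cur frame [ 5.23 -0.21  0.01] F [ 0.  -0.6 -1.6] w 0.624 j [ 0.03  0.33  1.72  0.    1.09 -0.16]
t 7.9 pos [0.6671 0.0439 0.1225] rotvec [0.001 0.003 0.   ] cm in target frame [ 5.25 -0.2   0.01] cur frame [ 5.25 -0.2  -0.01] F [ 0.6 -0.1 -2. ] w 0.619 j [ 0.03  0.33  1.72  0.    1.08 -0.16]
```

View pics/w3.png

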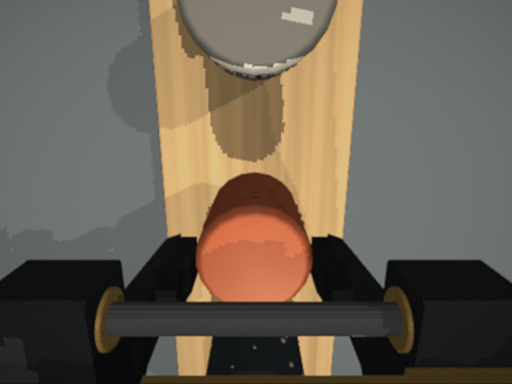

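View pics/t3.png

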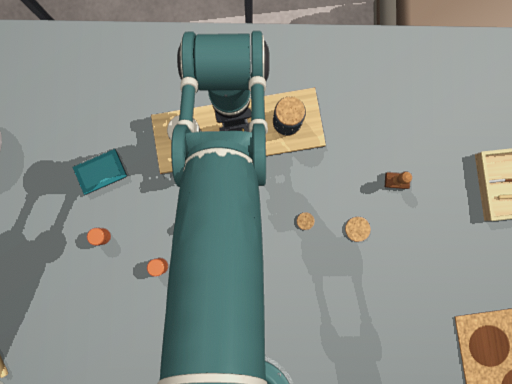

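```bash
python3 -m crank '[[1,[1.5,-0.2,0],[0,0,0]],[1,[1.5,0,0],[0,0,0]],[1,[1,0,0],[0,0,0]],[1,[0.6,0,0],[0,0,0]],[1,[0.3,0,0],[0,0,0]],[1,[0,0,0],[0,0,0]],[1,[0.2,0,0],[0,0,0]],[1,[0,0,0],[0,0,0]],[1,[0,0,0],[0,0,0]],[1,[0,0,0],[0,0,0]]]'
python3 -c "
from h import *
go(.6675,.042,.070)"
```

```text
time: 9.15
position: [0.6662, 0.0416, 0.0695]
eef_rot: [-0.065, 0.704, 0.065, 0.704]
wrist_force: [-0.6, 0.5, -0.8]
gripper_width: 0.619
t 9.15 pos [0.6662 0.0416 0.0695] rotvec [0. 0. 0.] cm in target frame [-0.05  0.02  0.14] cur frame [-0.05  0.02  0.14] F [-0.6  0.5 -0.8] w 0.619 j [ 0.03  0.38  1.76 -0.    1.   -0.16]
```

```bash
python3 -m crank '[[1,[0.05,0,0],[0,0,0]],[1,[0,0,0],[0,0,0]],[-1,[0,0,0],[0,0,0]],[-1,[0,0,0],[0,0,0]],[-1,[0,0,0],[0,0,0]],[-1,[-2,0,0],[0,0,0]],[-1,[-4,0,0],[0,0,0]],[-1,[-4,0,0],[0,0,0]],[-1,[-3,0,0],[0,0,0]],[-1,[0,-4,-3],[0,0,0]]]' 10
python3 -m crank '[[-1,[0,-4,-4],[0,0,0]],[-1,[0,-4,-4],[0,0,0]],[-1,[0,-4,-4],[0,0,0]],[-1,[0,-4,-4],[0,0,0]],[-1,[0,-4,-4],[0,0,0]],[-1,[0,-4,-4],[0,0,0]],[-1,[0,-2,-2],[0,0,0]],[-1,[0,0,0],[0,0,0]],[-1,[0,0,0],[0,0,0]],[-1,[0,0,0],[0,0,0]]]'
python3 - <<'E'
from h import *
go(.4257,-.2631,.08)
p,im=snap('wrist','w4.png')
print(proj(p,[.4257,-.2631,.008]))
P=np.array([proj(p,np.array([.4257+.031*np.cos(t),-.2631+.031*np.sin(t),.008])) for t in np.linspace(0,6.283,721)]);print(P.min(0),P.max(0))
p,im=snap('top','t4.png')
im=cv2.imread('pics/t4.png');cv2.imwrite('pics/c8.png',cv2.resize(im[80:180,140:340],None,fx=4,fy=4,interpolation=cv2.INTER_CUBIC))
E
```

```text
time: 10.4
position: [0.6478, -0.0017, 0.205]
eef_rot: [-0.067, 0.7, 0.067, 0.708]
wrist_force: [-0.7, -0.7, -1.0]
gripper_width: 1.003
time: 11.65
position: [0.4371, -0.3059, 0.1992]
eef_rot: [-0.066, 0.704, 0.066, 0.704]
wrist_force: [-0.2, -0.1, 0.1]
gripper_width: 0.998
t 11.65 pos [ 0.4371 -0.3059  0.1992] rotvec [0.002 0.001 0.   ] cm in target frame [11.92  4.41 -0.34] cur frame [11.92  4.41 -0.34] F [-0.2 -0.1  0.1] w 0.998 j [-0.66  0.02  1.94  0.    1.18 -0.84]
(np.float64(250.31996866324715), np.float64(123.33582311523882))
[220.14502207  91.8096448 ] [280.48465682 153.24718966]
```

View pics/w4.png

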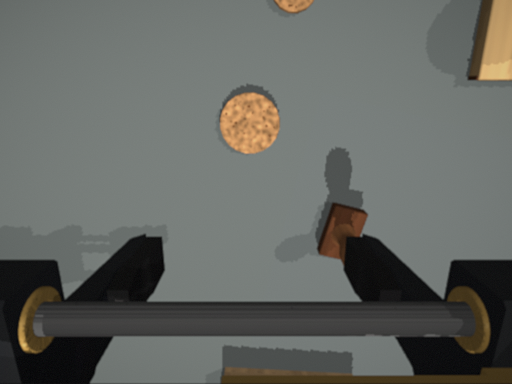

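View pics/c8.png

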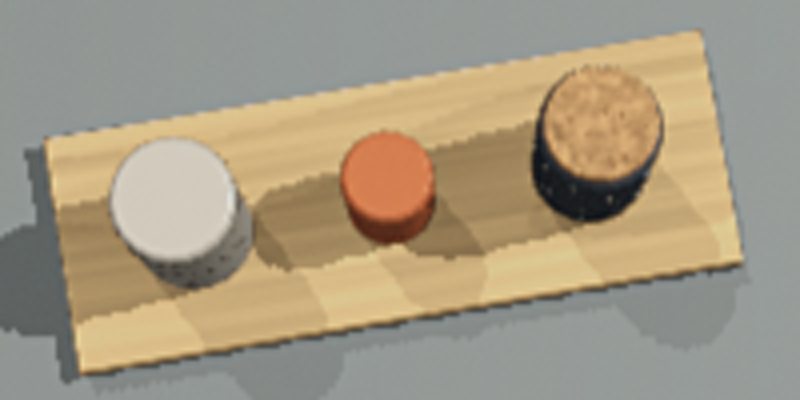

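Run:
```python
from h import *
p=arm.camera_params('top')
def c(i,j,ox,oy,z): return px(p,i/4-.375+ox,j/4-.375+oy,z)[:2]
print('pot',c(388.5,177,140,80,.088),'stamp handle',c(708,68,230,160,.08),'base',c(670,82,230,160,.02))
s=c(174,200.5,140,80,.113);q=c(601,122.5,140,80,.121);print(s,q,(s+q)/2)
go(.4257,-.2631,.08)
```

```text
pot [0.66692153 0.0387648 ] stamp handle [ 0.54917885 -0.36187245] base [ 0.54768596 -0.35873384]
[0.64533572 0.16026526] [ 0.69236739 -0.08321975] [0.66885156 0.03852275]
t 11.75 pos [ 0.437  -0.3058  0.1989] rotvec [ 0.002  0.    -0.   ] cm in target frame [11.89  4.41 -0.33] cur frame [11.89  4.41 -0.32] F [ 0.1  0.  -0.3] w 0.999 j [-0.66  0.02  1.94  0.    1.18 -0.84]
```

Run:
```python
import cv2,numpy as np
im=cv2.imread('pics/t4.png')
t=[im[y-22:y+22,x-22:x+22] for x,y in [(184,130),(237,125),(290,112)]]
cv2.imwrite('pics/c9.png',cv2.resize(np.hstack(t),None,fx=6,fy=6,interpolation=cv2.INTER_CUBIC))
```

```text
(no output)
```

View pics/c9.png

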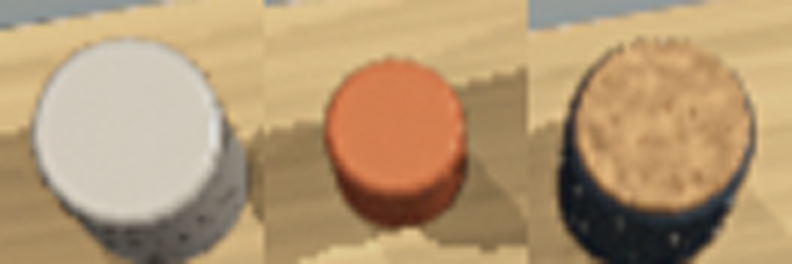

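Run:
```python
from h import *
p=arm.camera_params('top')
def c(i,j,x,y,z): return px(p,i/6-.42+x-22,j/6-.42+y-22,z)[:2]
s=c(127.5,130,184,130,.113);k=c(136.5,124.5,290,112,.121);t=c(131.5,127,237,125,.088)
m=(s+k)/2;u=(s-k)/np.linalg.norm(s-k);e=t-m
print(s,k,m,t,'along',e@u,'across',e@np.array([u[1],-u[0]]),np.linalg.norm(s-k))
```

```text
[0.64649511 0.16097288] [ 0.69219749 -0.08425919] [0.6693463  0.03835684] [0.66721876 0.0393656 ] along 0.0013814652725639496 across -0.0019067178421950824 0.24945435732599075
```

```bash
python3 -m crank '[[-1,[3,4.5,-0.4],[0,0,0]],[-1,[4,0,0],[0,0,0]],[-1,[4,0,0],[0,0,0]],[-1,[3,0,0],[0,0,0]],[-1,[1,0,0],[0,0,0]],[-1,[0,0,0],[0,0,0]],[-1,[0,0,0],[0,0,0]],[-1,[0,0,0],[0,0,0]],[-1,[0,0,0],[0,0,0]],[-1,[0,0,0],[0,0,0]]]' 8
python3 - <<'E'
from h import *
go(.425,-.262,.0215)
p,im=snap('wrist','w5.png')
print(proj(p,[.425,-.262,.008]))
E
```

```text
time: 13.0
position: [0.4244, -0.2635, 0.0493]
eef_rot: [-0.066, 0.704, 0.065, 0.704]
wrist_force: [-0.1, -0.1, -0.7]
gripper_width: 0.999
t 13.0 pos [ 0.4244 -0.2635  0.0493] rotvec [0.    0.001 0.001] cm in target frame [2.78 0.13 0.09] cur frame [2.78 0.13 0.09] F [-0.1 -0.1 -0.7] w 0.999 j [-0.61  0.12  2.14  0.    0.88 -0.79]
(np.float64(255.07640341839544), np.float64(213.17788182196415))
```

View pics/w5.png

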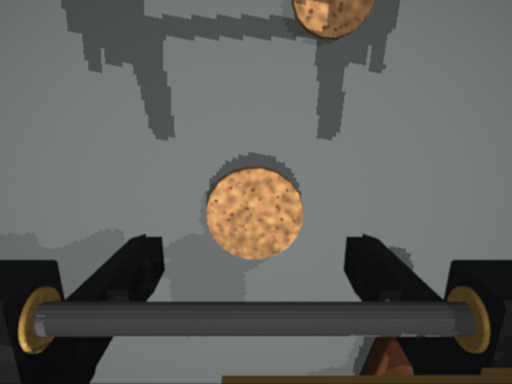

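```bash
python3 -m crank '[[-1,[1.2,0.15,0.1],[0,0,0]],[-1,[1,0,0],[0,0,0]],[-1,[0.4,0,0],[0,0,0]],[-1,[0.2,0,0],[0,0,0]],[-1,[0,0,0],[0,0,0]],[1,[0,0,0],[0,0,0]],[1,[0,0,0],[0,0,0]],[1,[0,0,0],[0,0,0]],[1,[0,0,0],[0,0,0]],[1,[0,0,0],[0,0,0]]]' 8
python3 -c "
from h import *
go(.425,-.262,.0215)"
```

```text
time: 14.3
position: [0.4249, -0.2616, 0.0209]
eef_rot: [-0.065, 0.704, 0.065, 0.704]
wrist_force: [-0.5, 0.5, -0.3]
gripper_width: 0.455
t 14.3 pos [ 0.4249 -0.2616  0.0209] rotvec [0. 0. 0.] cm in target frame [-0.06 -0.04  0.01] cur frame [-0.06 -0.04  0.01] F [-0.5  0.5 -0.3] w 0.455 j [-0.6   0.17  2.15 -0.    0.82 -0.79]
```

Run:
```python
from h import *
p,im=snap('wrist','w6.png'); go(.425,-.262,.0215)
p,im=snap('scene','s6.png'); go(.425,-.262,.0215)
im=cv2.imread('pics/s6.png');cv2.imwrite('pics/c10.png',cv2.resize(im[160:280,60:220],None,fx=5,fy=5,interpolation=cv2.INTER_CUBIC))
```

```text
t 14.35 pos [ 0.4249 -0.2616  0.0209] rotvec [0. 0. 0.] cm in target frame [-0.06 -0.04  0.01] cur frame [-0.06 -0.04  0.01] F [ 0.5  0.1 -0. ] w 0.411 j [-0.6   0.17  2.15 -0.    0.82 -0.79]
t 14.4 pos [ 0.4248 -0.2616  0.0208] rotvec [ 0. -0. -0.] cm in target frame [-0.07 -0.04  0.01] cur frame [-0.07 -0.04  0.01] F [-0.8  0.8 -0.1] w 0.363 j [-0.6   0.17  2.15  0.    0.82 -0.79]
```

View pics/w6.png

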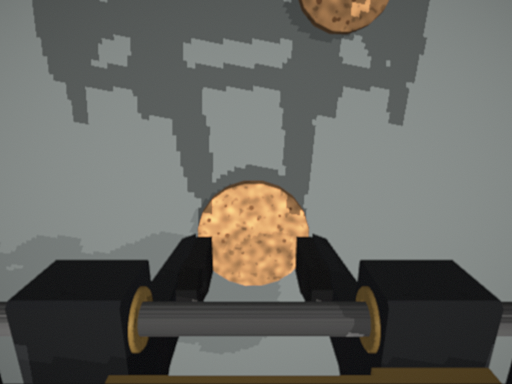

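View pics/c10.png

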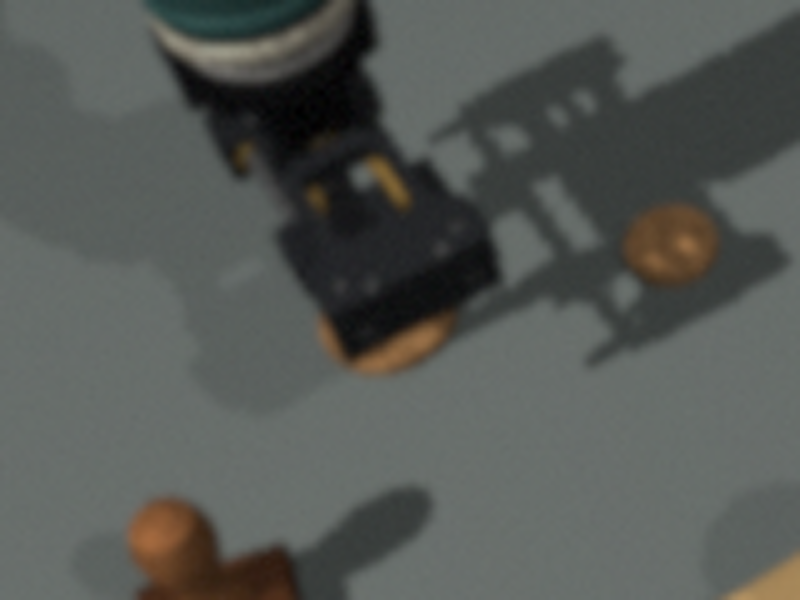

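Run:
```python
from h import *
p=arm.camera_params('wrist');s=arm.sense()['position']
for e in (0,.01,.02,.03): print(e,proj(p,[s[0],s[1]+e,.008]))
im=cv2.imread('pics/w6.png');cv2.imwrite('pics/c11.png',cv2.resize(im[170:330,150:350],None,fx=4,fy=4,interpolation=cv2.INTER_CUBIC))
```

```text
0 (np.float64(253.60302261832996), np.float64(233.3704705432615))
0.01 (np.float64(256.99517351959986), np.float64(216.70287262557713))
0.02 (np.float64(260.4958464182372), np.float64(199.5020434130625))
0.03 (np.float64(264.1103337404107), np.float64(181.74197815712049))
```

View pics/c11.png

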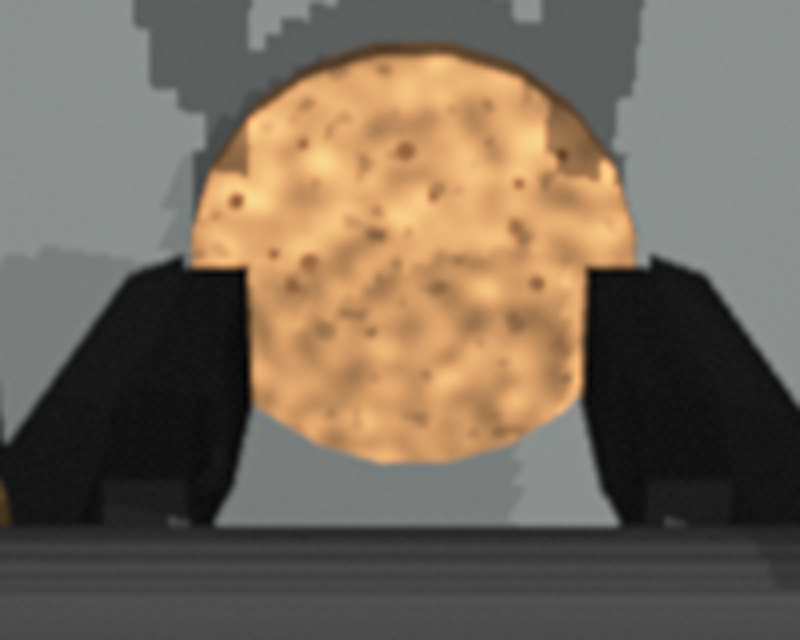

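```bash
python3 - <<'E'
from h import *
print([a for a in dir(arm) if not a.startswith('_')], arm.tips_ahead)
E
python3 -m crank '[[-1,[0,0,0],[0,0,0]],[-1,[0,0,0],[0,0,0]],[-1,[0,0,0],[0,0,0]],[-1,[0,0,0],[0,0,0]],[-1,[0,0,0],[0,0,0]],[-1,[0.1,0,0],[0,0,0]],[-1,[0,0,0],[0,0,0]],[-1,[0,0,0],[0,0,0]],[-1,[0,0,0],[0,0,0]],[-1,[0,0,0],[0,0,0]]]' 8
python3 - <<'E'
from h import *
go(.425,-.262,.0215)
p,im=snap('wrist','w7.png');
E
```

```text
['IKError', 'camera', 'camera_params', 'hand_in', 'sense', 'tips_ahead'] 0.019
time: 15.65
position: [0.4249, -0.2616, 0.0198]
eef_rot: [-0.065, 0.704, 0.065, 0.704]
wrist_force: [0.8, -0.6, -0.1]
gripper_width: 0.996
t 15.65 pos [ 0.4249 -0.2616  0.0198] rotvec [0. 0. 0.] cm in target frame [-0.17 -0.04  0.01] cur frame [-0.17 -0.04  0.01] F [ 0.8 -0.6 -0.1] w 0.996 j [-0.6   0.17  2.15  0.    0.82 -0.79]
```

View pics/w7.png

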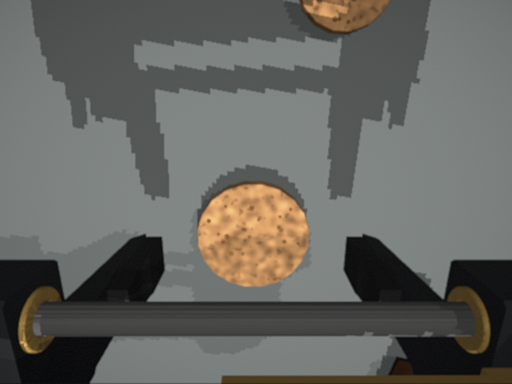

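```bash
python3 -m crank '[[-1,[0.1,0,0],[0,0,0]],[-1,[0.1,0,0],[0,0,0]],[-1,[0.1,0,0],[0,0,0]],[-1,[0.1,0,0],[0,0,0]],[-1,[0,0,0],[0,0,0]],[-1,[0,0,0],[0,0,0]],[-1,[0,0,0],[0,0,0]],[-1,[0,0,0],[0,0,0]],[-1,[0,0,0],[0,0,0]],[-1,[0,0,0],[0,0,0]]]' 8
python3 -m crank '[[-1,[0.1,0,0],[0,0,0]],[-1,[0,0,0],[0,0,0]],[-1,[0.1,0,0],[0,0,0]],[-1,[0,0,0],[0,0,0]],[-1,[0,0,0],[0,0,0]],[-1,[0,0,0],[0,0,0]],[-1,[0,0,0],[0,0,0]],[-1,[0,0,0],[0,0,0]],[-1,[0,0,0],[0,0,0]],[-1,[0,0,0],[0,0,0]]]' 8
```

```text
time: 16.95
position: [0.4248, -0.2616, 0.0158]
eef_rot: [-0.065, 0.704, 0.065, 0.704]
wrist_force: [-0.1, 1.2, 0.4]
gripper_width: 1.0
time: 18.2
position: [0.4248, -0.2616, 0.0138]
eef_rot: [-0.065, 0.704, 0.065, 0.704]
wrist_force: [0.5, 0.2, 0.4]
gripper_width: 1.002
```

```bash
python3 -m crank '[[1,[0,0,0],[0,0,0]],[1,[0,0,0],[0,0,0]],[1,[0,0,0],[0,0,0]],[1,[0,0,0],[0,0,0]],[0.1,[0,0,0],[0,0,0]],[0.1,[0,0,0],[0,0,0]],[0.1,[0,0,0],[0,0,0]],[0.1,[0,0,0],[0,0,0]],[0.1,[0,0,0],[0,0,0]],[0.1,[0,0,0],[0,0,0]]]' 8
python3 - <<'E'
from h import *
p,im=snap('wrist','w8.png');go(.425,-.262,.0215)
E
```

```text
time: 19.45
position: [0.4248, -0.2616, 0.0138]
eef_rot: [-0.065, 0.704, 0.065, 0.704]
wrist_force: [-0.3, -0.5, 0.6]
gripper_width: 0.448
t 19.5 pos [ 0.4249 -0.2616  0.0138] rotvec [0. 0. 0.] cm in target frame [-0.77 -0.04  0.01] cur frame [-0.77 -0.04  0.01] F [-1.1 -0.4 -1.1] w 0.447 j [-0.6   0.18  2.16  0.    0.81 -0.79]
```

View pics/w8.png

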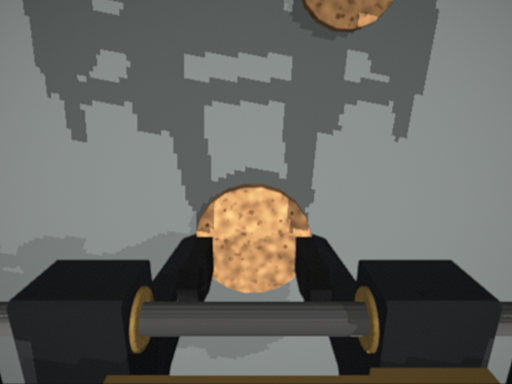

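```bash
python3 - <<'E'
from h import *
p=arm.camera_params('wrist');s=arm.sense()['position']
R=np.array(p['R']);t=np.array(p['t']);f=192/np.tan(np.radians(p['vertical_fov'])/2)
print(f,'cam',-R.T@t,s)
for z in (0,.008): print('cork depth',z,(R@np.array([.4254,-.262,z])+t)[2])
for dz in (.02,.01,0,-.01,-.019): print('tcp+',dz,(R@(s+[0,0,dz])+t)[2],proj(p,s+np.array([0,0,dz])))
E
python3 - <<'E'
from h import *
p,im=snap('scene','s8.png')
im=cv2.imread('pics/s8.png');cv2.imwrite('pics/c12.png',cv2.resize(im[150:270,70:190],None,fx=5,fy=5,interpolation=cv2.INTER_CUBIC))
s=arm.sense()['position']
for dz in (.0,-.019): 
  u=np.array(proj(p,s+np.array([0,0,dz]))); print(u,(u-[70,150])*5)
E
```

```text
332.0988943948975 cam [ 0.41107142 -0.18846111  0.17009195] [ 0.42485563 -0.26162741  0.01383287]
cork depth 0 0.1844939103553499
cork depth 0.008 0.1768360807674538
tcp+ 0.02 0.15197287155281514 (np.float64(253.7075492957398), np.float64(262.53497431168563))
tcp+ 0.01 0.1615451585376853 (np.float64(253.7004477414284), np.float64(252.4635245261909))
tcp+ 0 0.17111744552255545 (np.float64(253.69414070711125), np.float64(243.5188658449704))
tcp+ -0.01 0.1806897325074256 (np.float64(253.68850192042123), np.float64(235.52191834457005))
tcp+ -0.019 0.18930479079380874 (np.float64(253.6839145811723), np.float64(229.01613737485712))
[136.45641333 220.37693574] [332.28206664 351.88467869]
[138.48508704 225.19462453] [342.4254352  375.97312266]
```

View pics/c12.png

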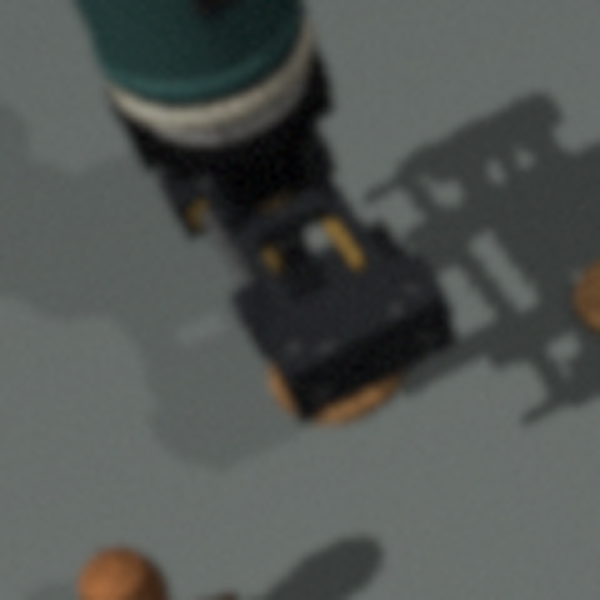

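The fingers pass above the cork without moving it, so the real tips sit higher than tips_ahead suggests. I'll open and probe downward, watching the force.

```bash
python3 -m crank '[[-1,[0,0,0],[0,0,0]],[-1,[0,0,0],[0,0,0]],[-1,[0,0,0],[0,0,0]],[-1,[0,0,0],[0,0,0]],[-1,[0,0,0],[0,0,0]],[-1,[0.1,0,0],[0,0,0]],[-1,[0.1,0,0],[0,0,0]],[-1,[0.1,0,0],[0,0,0]],[-1,[0.1,0,0],[0,0,0]],[-1,[0,0,0],[0,0,0]]]' 8
python3 - <<'E'
from h import *
p,im=snap('scene','s9.png');print(arm.sense()['wrist_force'])
im=cv2.imread('pics/s9.png');cv2.imwrite('pics/c13.png',cv2.resize(im[150:270,70:190],None,fx=5,fy=5,interpolation=cv2.INTER_CUBIC))
p,im=snap('top','t9.png');print(arm.sense()['wrist_force'])
im=cv2.imread('pics/t9.png');cv2.imwrite('pics/c14.png',cv2.resize(im[170:290,290:420],None,fx=5,fy=5,interpolation=cv2.INTER_CUBIC))
E
```

```text
time: 20.8
position: [0.4247, -0.2615, 0.0097]
eef_rot: [-0.065, 0.704, 0.066, 0.704]
wrist_force: [-0.0, 0.5, -0.0]
gripper_width: 1.003
[-0.10522042  0.08578463 -0.46107104]
[-0.16294881 -0.69727667 -0.10170574]
```

View pics/c13.png

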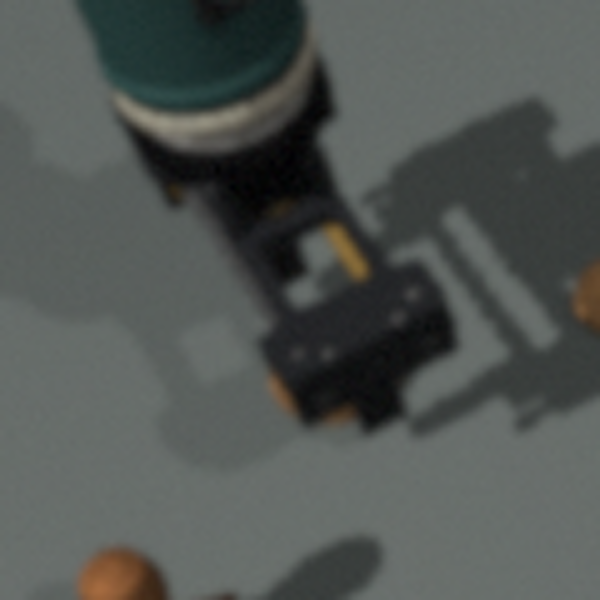

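View pics/c14.png

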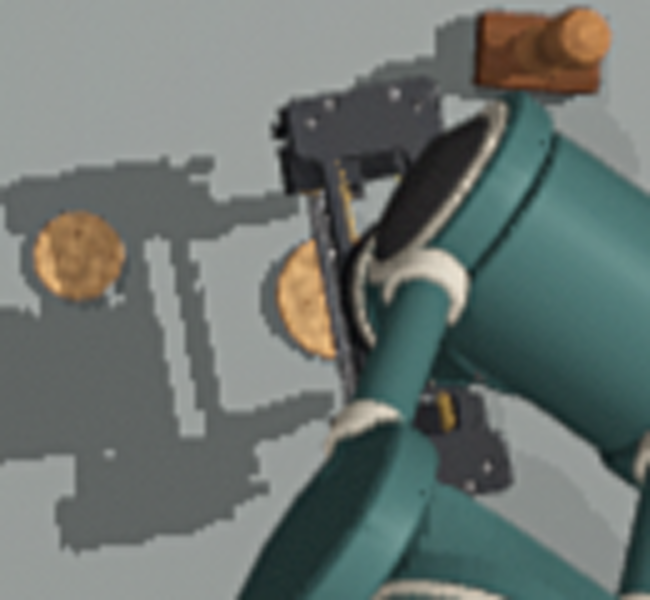

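Run:
```python
from h import *
p=arm.camera_params('scene');s=arm.sense()['position']
zx=RT[:,2];yx=RT[:,1]
for z in (-.01,0,.01,.02,.03,.04):
  for a in (.044,.0615):
    print(z,a,[((np.array(proj(p,np.array([s[0],s[1],z])+a*zx+b*yx))-[70,150])*5+2).round(0) for b in (-.009,.009)])
```

```text
-0.01 0.044 [array([371., 458.]), array([407., 439.])]
-0.01 0.0615 [array([388., 485.]), array([424., 465.])]
0 0.044 [array([365., 446.]), array([402., 426.])]
0 0.0615 [array([383., 473.]), array([420., 453.])]
0.01 0.044 [array([360., 434.]), array([397., 414.])]
0.01 0.0615 [array([377., 461.]), array([415., 441.])]
0.02 0.044 [array([355., 421.]), array([392., 401.])]
0.02 0.0615 [array([372., 449.]), array([410., 428.])]
0.03 0.044 [array([349., 408.]), array([387., 388.])]
0.03 0.0615 [array([367., 436.]), array([405., 415.])]
0.04 0.044 [array([344., 395.]), array([382., 375.])]
0.04 0.0615 [array([361., 423.]), array([400., 402.])]
```

```bash
python3 -m crank '[[-1,[0.3,0,0],[0,0,0]],[-1,[0.3,0,0],[0,0,0]],[-1,[0.2,0,0],[0,0,0]],[-1,[0.1,0,0],[0,0,0]],[-1,[0.1,0,0],[0,0,0]],[-1,[0,0,0],[0,0,0]],[-1,[0,0,0],[0,0,0]],[-1,[0,0,0],[0,0,0]],[-1,[0,0,0],[0,0,0]],[-1,[0,0,0],[0,0,0]]]' 8
python3 - <<'E'
from h import *
p,im=snap('wrist','w10.png');print(arm.sense()['wrist_force'])
p,im=snap('scene','s10.png');print(arm.sense()['wrist_force'])
im=cv2.imread('pics/s10.png');cv2.imwrite('pics/c15.png',cv2.resize(im[150:270,70:190],None,fx=5,fy=5,interpolation=cv2.INTER_CUBIC))
E
```

```text
time: 22.15
position: [0.4249, -0.2616, -0.0001]
eef_rot: [-0.065, 0.704, 0.065, 0.704]
wrist_force: [0.2, -0.3, -0.6]
gripper_width: 1.0
[ 0.06089417 -0.3855508   0.52703102]
[-0.68091441 -0.20374562  0.45021382]
```

View pics/c15.png

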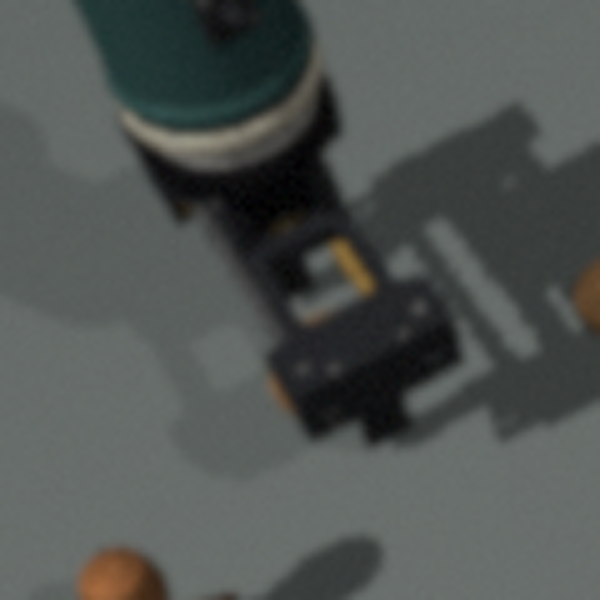

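View pics/w10.png

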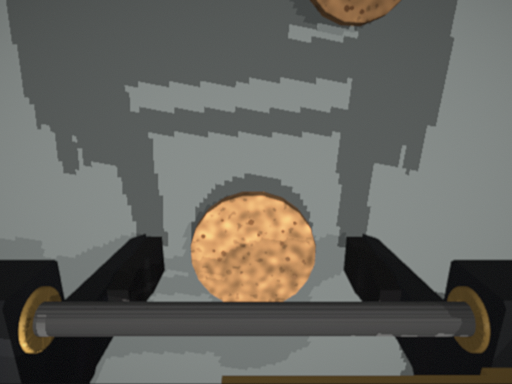

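```bash
python3 -m crank '[[-1,[0.1,0,0],[0,0,0]],[-1,[0.1,0,0],[0,0,0]],[-1,[0.1,0,0],[0,0,0]],[-1,[0.1,0,0],[0,0,0]],[-1,[0.1,0,0],[0,0,0]],[-1,[0.1,0,0],[0,0,0]],[-1,[0,0,0],[0,0,0]],[-1,[0,0,0],[0,0,0]],[-1,[0,0,0],[0,0,0]],[-1,[0,0,0],[0,0,0]]]' 8
python3 -m crank '[[-1,[0.1,0,0],[0,0,0]],[-1,[0.1,0,0],[0,0,0]],[-1,[0,0,0],[0,0,0]],[-1,[0,0,0],[0,0,0]],[-1,[0,0,0],[0,0,0]],[-1,[0,0,0],[0,0,0]],[-1,[0,0,0],[0,0,0]],[-1,[0,0,0],[0,0,0]],[-1,[0,0,0],[0,0,0]],[-1,[0,0,0],[0,0,0]]]' 8
python3 - <<'E'
from h import *
p,im=snap('wrist','w11.png');print(arm.sense()['wrist_force'])
E
```

```text
time: 23.5
position: [0.4249, -0.2616, -0.0061]
eef_rot: [-0.065, 0.704, 0.065, 0.704]
wrist_force: [0.1, 0.1, 0.9]
gripper_width: 1.004
time: 24.75
position: [0.4249, -0.2616, -0.0082]
eef_rot: [-0.065, 0.704, 0.065, 0.704]
wrist_force: [0.7, -0.1, 0.4]
gripper_width: 1.003
[-0.65120004 -0.61225113 -0.85385931]
```

View pics/w11.png

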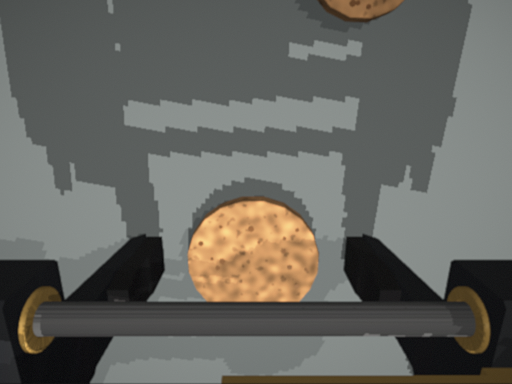

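```bash
python3 -m crank '[[1,[0,0,0],[0,0,0]],[1,[0,0,0],[0,0,0]],[1,[0,0,0],[0,0,0]],[1,[0,0,0],[0,0,0]],[1,[0,0,0],[0,0,0]],[1,[0,0,0],[0,0,0]],[1,[0,0,0],[0,0,0]],[1,[0,0,0],[0,0,0]],[1,[0,0,0],[0,0,0]],[1,[0,0,0],[0,0,0]]]' 8
python3 - <<'E'
from h import *
p,im=snap('wrist','w12.png');go(.425,-.262,.0)
E
```

```text
time: 26.05
position: [0.4248, -0.2616, -0.0082]
eef_rot: [-0.065, 0.704, 0.065, 0.704]
wrist_force: [-0.2, 0.3, -0.1]
gripper_width: 0.697
t 26.1 pos [ 0.4248 -0.2616 -0.0082] rotvec [ 0.  0. -0.] cm in target frame [-0.82 -0.04  0.01] cur frame [-0.82 -0.04  0.01] F [-0.3 -0.3  0.6] w 0.696 j [-0.6   0.21  2.17  0.    0.76 -0.79]
```

View pics/w12.png

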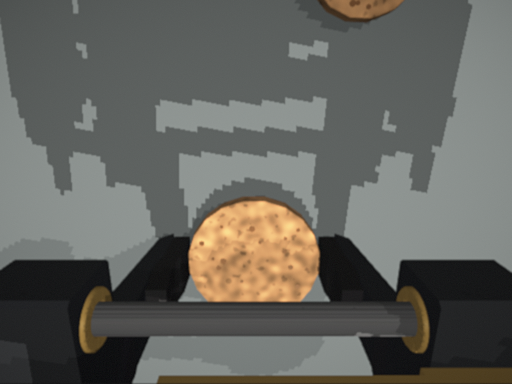

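```bash
python3 -m crank '[[1,[-0.5,0,0],[0,0,0]],[1,[-2,0,0],[0,0,0]],[1,[-3,0,0],[0,0,0]],[1,[-4,0,0],[0,0,0]],[1,[-4,0,0],[0,0,0]],[1,[-3.5,0,0],[0,0,0]],[1,[0,2,1.6],[0,0,0]],[1,[0,4,3.2],[0,0,0]],[1,[0,4,3.2],[0,0,0]],[1,[0,4,3.2],[0,0,0]]]' 8
python3 -m crank '[[1,[0,4,3.2],[0,0,0]],[1,[0,4,3.2],[0,0,0]],[1,[0,4,3.2],[0,0,0]],[1,[0,4,3.2],[0,0,0]],[1,[0,4,3],[0,0,0]],[1,[0,2.2,1.6],[0,0,0]],[1,[0,1,0.8],[0,0,0]],[1,[0,0,0],[0,0,0]],[1,[0,0,0],[0,0,0]],[1,[0,0,0],[0,0,0]]]' 8
python3 - <<'E'
from h import *
p,im=snap('wrist','w13.png');go(.6447,.1625,.105)
E
```

```text
time: 27.35
position: [0.5097, -0.102, 0.1624]
eef_rot: [-0.065, 0.704, 0.065, 0.704]
wrist_force: [0.5, -0.4, -0.4]
gripper_width: 0.697
time: 28.6
position: [0.6449, 0.1569, 0.1619]
eef_rot: [-0.065, 0.704, 0.065, 0.704]
wrist_force: [-0.2, -0.1, 0.3]
gripper_width: 0.698
t 28.65 pos [0.645  0.157  0.1619] rotvec [-0.001 -0.     0.   ] cm in target frame [5.69 0.54 0.08] cur frame [5.69 0.54 0.08] F [-0.   0.3 -0.9] w 0.697 j [ 0.2   0.29  1.7  -0.    1.15  0.02]
```

View pics/w13.png

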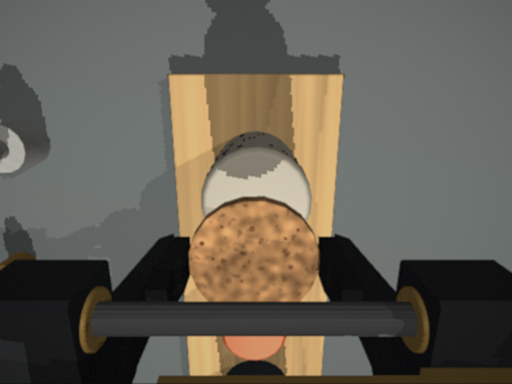

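Run:
```python
from h import *
im=cv2.imread('pics/w13.png');cv2.imwrite('pics/c16.png',cv2.resize(im[120:270,180:330],None,fx=5,fy=5,interpolation=cv2.INTER_CUBIC))
p=arm.camera_params('wrist');s=arm.sense()['position']
def b(c,r,z):
  P=np.array([proj(p,np.array([c[0]+r*np.cos(t),c[1]+r*np.sin(t),z])) for t in np.linspace(0,6.283,721)])
  return ((P.min(0)-[180,120])*5+2).round(),((P.max(0)-[180,120])*5+2).round()
for y in (.1603,.1625,.164): print(y,b((.6465,y),.037,.113),b((.6465,y),.037,.111))
for e in (-.002,0,.002): print('cork',e,b((s[0],s[1]+e),.031,s[2]+.0162))
```

```text
0.1603 (array([103., 155.]), array([670., 691.])) (array([106., 152.]), array([667., 684.]))
0.1625 (array([105., 137.]), array([674., 677.])) (array([108., 135.]), array([671., 670.]))
0.164 (array([107., 126.]), array([676., 667.])) (array([109., 123.]), array([674., 660.]))
cork -0.002 (array([ 36., 400.]), array([696., 993.]))
cork 0 (array([ 39., 379.]), array([702., 976.]))
cork 0.002 (array([ 42., 357.]), array([707., 959.]))
```

View pics/c16.png

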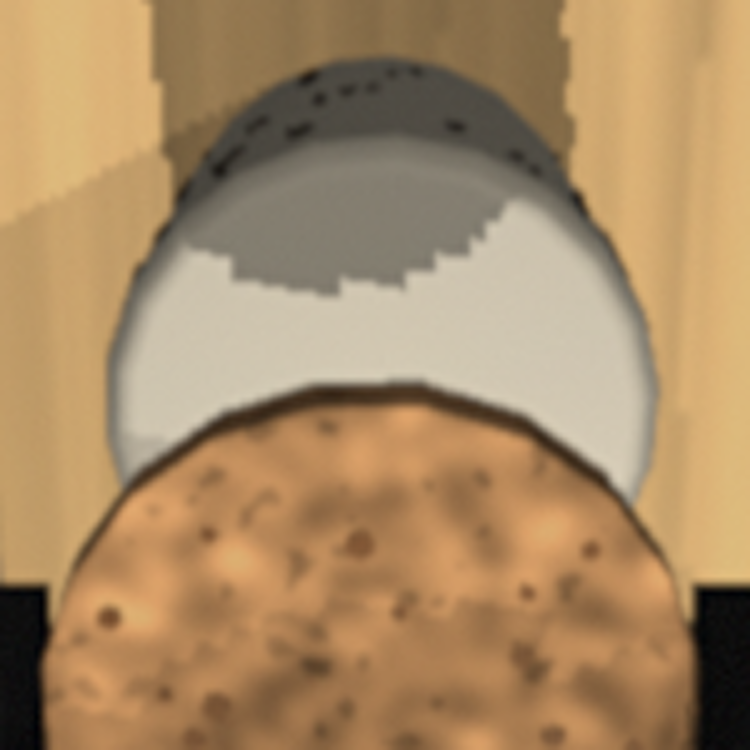

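```bash
python3 -m crank '[[1,[1,0.65,0.22],[0,0,0]],[1,[1.5,0,0],[0,0,0]],[1,[1.5,0,0],[0,0,0]],[1,[1,0,0],[0,0,0]],[1,[0.4,0,0],[0,0,0]],[1,[0,0,0],[0,0,0]],[1,[0,0,0],[0,0,0]],[1,[0,0,0],[0,0,0]],[1,[0,0,0],[0,0,0]],[1,[0,0,0],[0,0,0]]]' 8
python3 - <<'E'
from h import *
p,im=snap('wrist','w14.png');go(.646,.1637,.105)
im=cv2.imread('pics/w14.png');cv2.imwrite('pics/c17.png',cv2.resize(im[160:320,160:350],None,fx=4,fy=4,interpolation=cv2.INTER_CUBIC))
E
```

```text
time: 29.9
position: [0.6463, 0.165, 0.1081]
eef_rot: [-0.065, 0.704, 0.065, 0.704]
wrist_force: [-0.8, -0.3, -0.0]
gripper_width: 0.696
t 29.95 pos [0.6463 0.165  0.108 ] rotvec [0. 0. 0.] cm in target frame [ 0.3  -0.12 -0.05] cur frame [ 0.3  -0.12 -0.05] F [-0.6  0.9 -0.1] w 0.699 j [ 0.21  0.34  1.74 -0.    1.06  0.03]
```

View pics/c17.png

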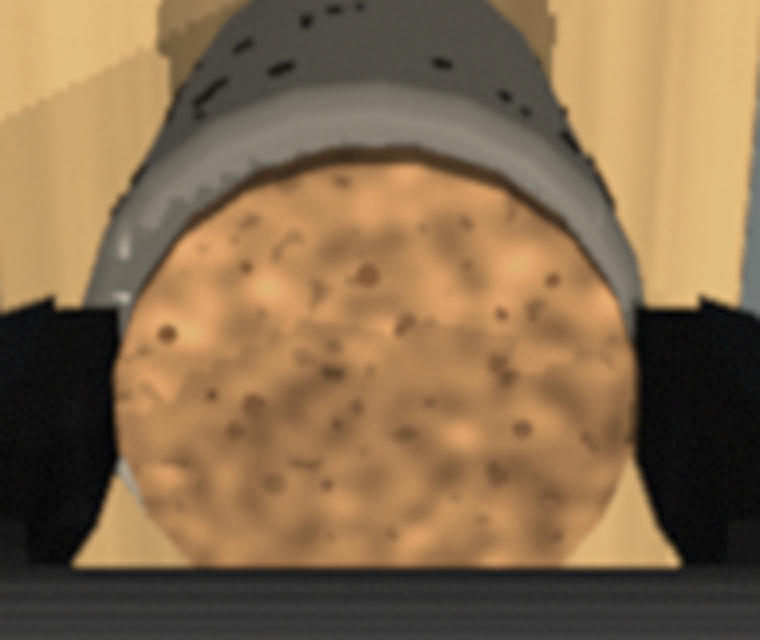

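Run:
```python
from h import *
p=arm.camera_params('wrist');s=arm.sense()['position']
def b(c,r,z):
  P=np.array([proj(p,np.array([c[0]+r*np.cos(t),c[1]+r*np.sin(t),z])) for t in np.linspace(0,6.283,721)])
  return ((P.min(0)-[160,160])*4+2).round(),((P.max(0)-[160,160])*4+2).round()
for y in (-.003,-.0015,0,.0015): print(y,'jar',b((s[0],s[1]+y),.037,.112),'cork',b((s[0],s[1]+y),.031,.1165))
```

```text
-0.003 jar (array([80., 88.]), array([665., 620.])) cork (array([121., 148.]), array([624., 603.]))
-0.0015 jar (array([81., 76.]), array([668., 611.])) cork (array([122., 136.]), array([627., 593.]))
0 jar (array([82., 64.]), array([671., 601.])) cork (array([124., 124.]), array([630., 583.]))
0.0015 jar (array([84., 52.]), array([674., 592.])) cork (array([125., 111.]), array([633., 573.]))
```

```bash
python3 -m crank '[[1,[0,0,-0.17],[0,0,0]],[1,[0.1,0,0],[0,0,0]],[1,[0.1,0,0],[0,0,0]],[1,[0.1,0,0],[0,0,0]],[1,[0,0,0],[0,0,0]],[1,[0,0,0],[0,0,0]],[1,[0,0,0],[0,0,0]],[1,[0,0,0],[0,0,0]],[1,[0,0,0],[0,0,0]],[1,[0,0,0],[0,0,0]]]' 8
python3 - <<'E'
from h import *
p,im=snap('wrist','w15.png');go(.646,.1637,.105)
im=cv2.imread('pics/w15.png');cv2.imwrite('pics/c18.png',cv2.resize(im[160:320,160:350],None,fx=4,fy=4,interpolation=cv2.INTER_CUBIC))
E
```

```text
time: 31.2
position: [0.6446, 0.1647, 0.1049]
eef_rot: [-0.065, 0.704, 0.065, 0.704]
wrist_force: [-0.1, -0.3, 0.3]
gripper_width: 0.699
t 31.25 pos [0.6445 0.1647 0.1048] rotvec [0. 0. 0.] cm in target frame [-0.02 -0.13  0.12] cur frame [-0.02 -0.13  0.12] F [ 0.3 -0.7  0.3] w 0.696 j [ 0.21  0.34  1.74 -0.    1.06  0.03]
```

View pics/c18.png

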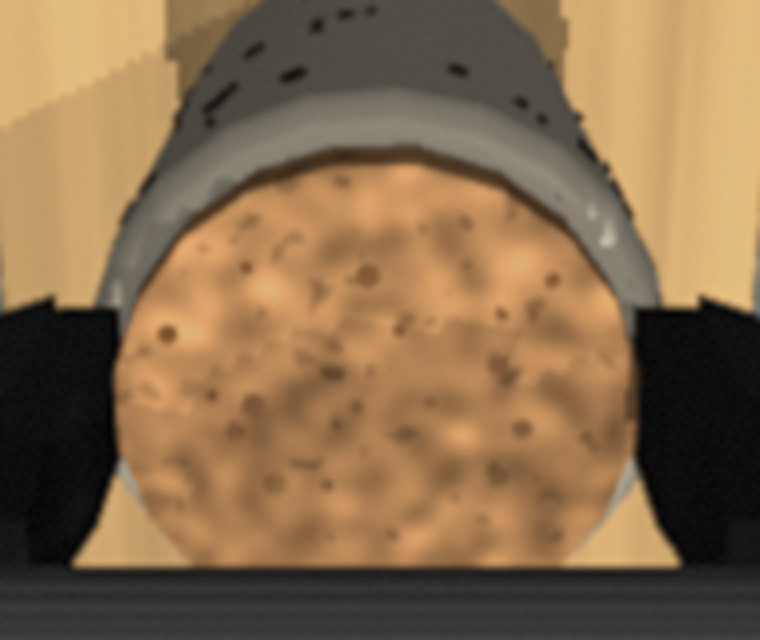

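```bash
python3 -m crank '[[-1,[0,0,0],[0,0,0]],[-1,[0,0,0],[0,0,0]],[-1,[0,0,0],[0,0,0]],[-1,[0,0,0],[0,0,0]],[-1,[-2,0,0],[0,0,0]],[-1,[-4,0,0],[0,0,0]],[-1,[0,-3.6,0],[0,0,0]],[-1,[0,-5,0],[0,0,0]],[-1,[0,-4,0],[0,0,0]],[-1,[0,0,0],[0,0,0]]]' 10
python3 - <<'E'
from h import *
p,im=snap('wrist','w16.png');go(.6677,.041,.069)
E
```

```text
time: 32.5
position: [0.6688, 0.0381, 0.1667]
eef_rot: [-0.064, 0.703, 0.064, 0.705]
wrist_force: [0.5, 0.1, 0.1]
gripper_width: 0.998
t 32.55 pos [0.6685 0.0397 0.1664] rotvec [-0.002  0.002 -0.   ] cm in target frame [ 9.74  0.14 -0.05] cur frame [ 9.74  0.14 -0.07] F [ 0.6  0.1 -0.1] w 1.001 j [ 0.02  0.3   1.68  0.    1.16 -0.16]
```

View pics/w16.png

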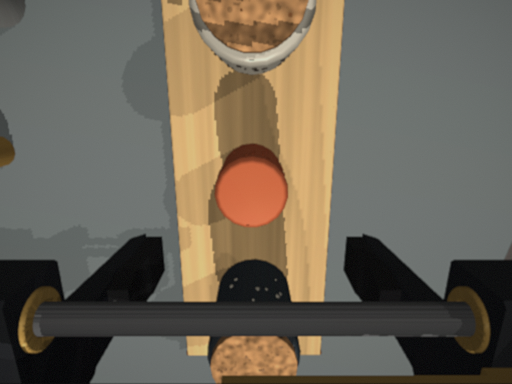

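```bash
python3 -m crank '[[-1,[0,-1,-2],[0,0,0]],[-1,[0,-2,-4],[0,0,0]],[-1,[0,-2,-4],[0,0,0]],[-1,[0,-2,-4],[0,0,0]],[-1,[0,-2,-4],[0,0,0]],[-1,[1,-2,-4],[0,0,0]],[-1,[3,-1.8,-3.4],[0,0,0]],[-1,[4,0,0],[0,0,0]],[-1,[3,0,0],[0,0,0]],[-1,[1,0,0],[0,0,0]]]' 8
python3 - <<'E'
from h import *
p,im=snap('wrist','w17.png');go(.4425,-.1325,-.0082)
for z in (.008,): print(proj(p,[.4425,-.1325,.008]))
E
```

```text
time: 33.8
position: [0.4407, -0.1305, 0.0437]
eef_rot: [-0.065, 0.705, 0.066, 0.703]
wrist_force: [-0.6, 0.1, 0.3]
gripper_width: 1.003
t 33.85 pos [ 0.4407 -0.1306  0.0434] rotvec [ 0.001 -0.002 -0.002] cm in target frame [ 5.16 -0.22  0.14] cur frame [ 5.16 -0.23  0.15] F [-1.2 -0.6 -0.2] w 1.002 j [-0.34  0.06  2.22  0.    0.86 -0.53]
(np.float64(256.0940382581143), np.float64(221.98055406899965))
```

View pics/w17.png

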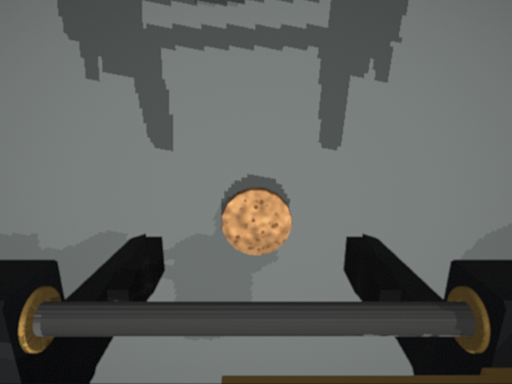

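```bash
python3 -m crank '[[-1,[1.5,-0.3,0.2],[0,0,0]],[-1,[1.5,0,0],[0,0,0]],[-1,[1.2,0,0],[0,0,0]],[-1,[0.7,0,0],[0,0,0]],[-1,[0.2,0,0],[0,0,0]],[-1,[0,0,0],[0,0,0]],[1,[0,0,0],[0,0,0]],[1,[0,0,0],[0,0,0]],[1,[0,0,0],[0,0,0]],[1,[0,0,0],[0,0,0]]]' 8
python3 -m crank '[[1,[0,0,0],[0,0,0]],[1,[0,0,0],[0,0,0]],[1,[0,0,0],[0,0,0]],[1,[-0.5,0,0],[0,0,0]],[1,[-2,0,0],[0,0,0]],[1,[-3,0,0],[0,0,0]],[1,[-4,0,0],[0,0,0]],[1,[-4,0,0],[0,0,0]],[1,[-2,0,0],[0,0,0]],[1,[0,0,0],[0,0,0]]]' 8
python3 - <<'E'
from h import *
go(.6662,.0405,.08)
p,im=snap('wrist','w18.png')
E
```

```text
time: 35.1
position: [0.4443, -0.1344, -0.0061]
eef_rot: [-0.065, 0.704, 0.065, 0.704]
wrist_force: [1.2, 0.6, 0.3]
gripper_width: 0.571
time: 36.35
position: [0.4457, -0.1349, 0.151]
eef_rot: [-0.066, 0.703, 0.065, 0.706]
wrist_force: [0.3, 0.6, -0.8]
gripper_width: 0.492
t 36.35 pos [ 0.4457 -0.1349  0.151 ] rotvec [0.    0.004 0.002] cm in target frame [ 7.1  13.18 24.9 ] cur frame [ 7.17 13.19 24.87] F [ 0.3  0.6 -0.8] w 0.492 j [-0.35 -0.08  2.12  0.    1.09 -0.53]
```

View pics/w18.png

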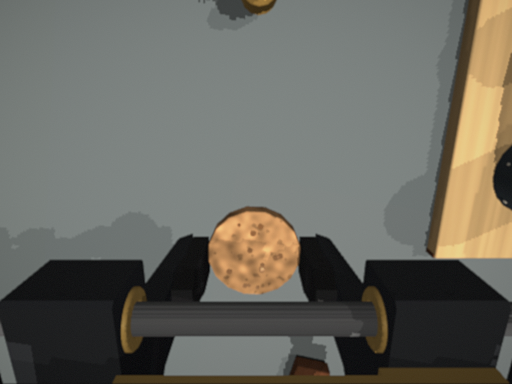

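```bash
python3 -m crank '[[1,[0,1,2],[0,0,0]],[1,[0,2,4],[0,0,0]],[1,[0,2,4],[0,0,0]],[1,[0,2,4],[0,0,0]],[1,[0,2,4],[0,0,0]],[1,[0,2.2,4],[0,0,0]],[1,[0,1.8,2.9],[0,0,0]],[1,[0,0,0],[0,0,0]],[1,[2,0,0],[0,0,0]],[1,[0,0,0],[0,0,0]]]' 8
python3 - <<'E'
from h import *
p,im=snap('wrist','w19.png')
go(.6662,.0405,.081)
im=cv2.imread('pics/w19.png');cv2.imwrite('pics/c19.png',cv2.resize(im[160:320,160:350],None,fx=4,fy=4,interpolation=cv2.INTER_CUBIC))
p=arm.camera_params('wrist');s=arm.sense()['position']
def b(c,r,z):
  P=np.array([proj(p,np.array([c[0]+r*np.cos(t),c[1]+r*np.sin(t),z])) for t in np.linspace(0,6.283,721)])
  return ((P.min(0)-[160,160])*4+2).round(),((P.max(0)-[160,160])*4+2).round()
for y in (.0375,.039,.0405,.042): print(y,'pot',b((.6662,y),.028,.087))
for e in (-.003,0): print('cork',e,b((s[0],s[1]+e),.022,s[2]+.007),b((s[0],s[1]+e),.022,s[2]+.015))
E
```

```text
time: 37.65
position: [0.6615, 0.0384, 0.1247]
eef_rot: [-0.065, 0.707, 0.065, 0.702]
wrist_force: [-1.1, 0.3, -0.2]
gripper_width: 0.492
t 37.7 pos [0.6624 0.0384 0.1261] rotvec [-0.001 -0.005 -0.001] cm in target frame [4.51 0.14 0.41] cur frame [4.51 0.13 0.43] F [-0.1  0.2  0.6] w 0.49 j [ 0.02  0.32  1.73 -0.    1.1  -0.16]
0.0375 pot (array([222.,  64.]), array([579., 397.]))
0.039 pot (array([224.,  54.]), array([581., 389.]))
0.0405 pot (array([225.,  45.]), array([583., 381.]))
0.042 pot (array([227.,  35.]), array([585., 373.]))
cork -0.003 (array([195., 216.]), array([549., 536.])) (array([186., 240.]), array([557., 573.]))
cork 0 (array([199., 193.]), array([554., 516.])) (array([190., 216.]), array([563., 553.]))
```

View pics/c19.png

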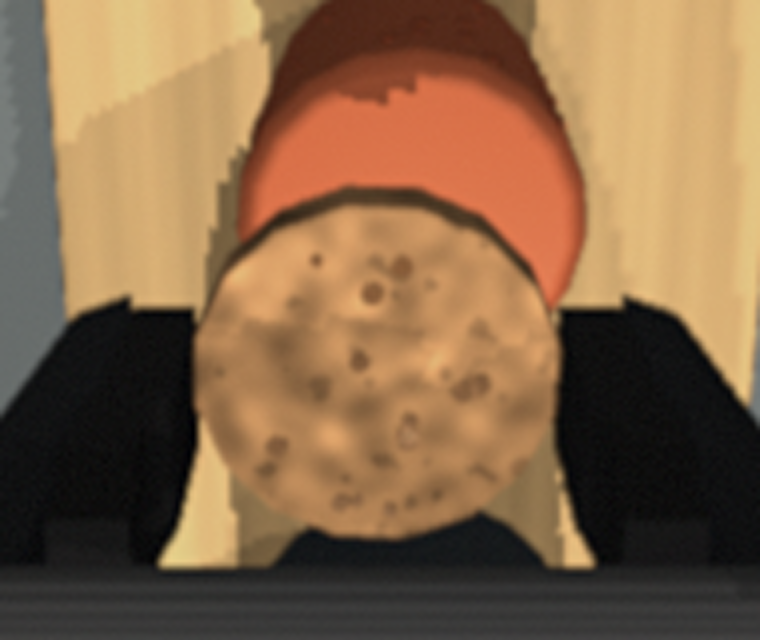

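```bash
python3 -m crank '[[1,[1,0,0.5],[0,0,0]],[1,[1.3,0,0],[0,0,0]],[1,[1,0,0],[0,0,0]],[1,[0.6,0,0],[0,0,0]],[1,[0.2,0,0],[0,0,0]],[1,[0,0,0],[0,0,0]],[1,[0,0,0],[0,0,0]],[1,[0,0,0],[0,0,0]],[1,[0,0,0],[0,0,0]],[1,[0,0,0],[0,0,0]]]' 8
python3 - <<'E'
from h import *
p,im=snap('wrist','w20.png')
go(.6662,.0405,.081)
im=cv2.imread('pics/w20.png');cv2.imwrite('pics/c20.png',cv2.resize(im[160:320,160:350],None,fx=4,fy=4,interpolation=cv2.INTER_CUBIC))
p=arm.camera_params('wrist');s=arm.sense()['position']
def b(c,r,z):
  P=np.array([proj(p,np.array([c[0]+r*np.cos(t),c[1]+r*np.sin(t),z])) for t in np.linspace(0,6.283,721)])
  return ((P.min(0)-[160,160])*4+2).round(),((P.max(0)-[160,160])*4+2).round()
for y in (-.003,-.0015,0,.0015): print(y,'pot',b((s[0],s[1]+y),.028,.087),'cork',b((s[0],s[1]+y),.022,s[2]+.007))
E
```

```text
time: 38.95
position: [0.6699, 0.0402, 0.0879]
eef_rot: [-0.065, 0.704, 0.065, 0.704]
wrist_force: [-1.1, 0.1, -0.4]
gripper_width: 0.493
t 39.0 pos [0.6699 0.0402 0.0879] rotvec [0. 0. 0.] cm in target frame [ 0.69  0.1  -0.36] cur frame [ 0.69  0.1  -0.36] F [-0.5 -0.5 -0.5] w 0.494 j [ 0.02  0.37  1.74 -0.    1.03 -0.16]
-0.003 pot (array([157., 148.]), array([588., 541.])) cork (array([195., 216.]), array([549., 536.]))
-0.0015 pot (array([159., 137.]), array([591., 531.])) cork (array([197., 204.]), array([552., 526.]))
0 pot (array([160., 126.]), array([593., 522.])) cork (array([199., 193.]), array([555., 516.]))
0.0015 pot (array([162., 114.]), array([596., 512.])) cork (array([201., 181.]), array([557., 506.]))
```

View pics/c20.png

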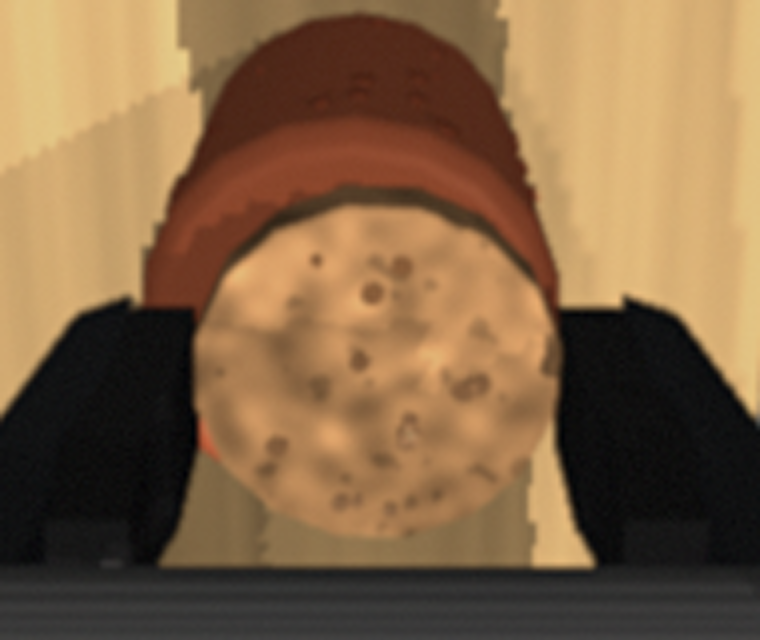

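```bash
python3 -m crank '[[1,[0,0.08,-0.34],[0,0,0]],[1,[0,0,0],[0,0,0]],[1,[0.2,0,0],[0,0,0]],[1,[0.2,0,0],[0,0,0]],[1,[0.1,0,0],[0,0,0]],[1,[0.1,0,0],[0,0,0]],[1,[0,0,0],[0,0,0]],[1,[0,0,0],[0,0,0]],[1,[0,0,0],[0,0,0]],[1,[0,0,0],[0,0,0]]]' 8
python3 - <<'E'
from h import *
p,im=snap('wrist','w21.png')
go(.6662,.0405,.081)
im=cv2.imread('pics/w21.png');cv2.imwrite('pics/c21.png',cv2.resize(im[160:320,160:350],None,fx=4,fy=4,interpolation=cv2.INTER_CUBIC))
E
```

```text
time: 40.25
position: [0.6664, 0.0404, 0.0819]
eef_rot: [-0.065, 0.704, 0.065, 0.704]
wrist_force: [0.1, 0.6, 1.2]
gripper_width: 0.494
t 40.3 pos [0.6665 0.0404 0.0819] rotvec [0. 0. 0.] cm in target frame [ 0.09  0.02 -0.02] cur frame [ 0.09  0.02 -0.02] F [-0.6 -0.8  1.3] w 0.486 j [ 0.02  0.37  1.75 -0.    1.02 -0.16]
```

View pics/c21.png

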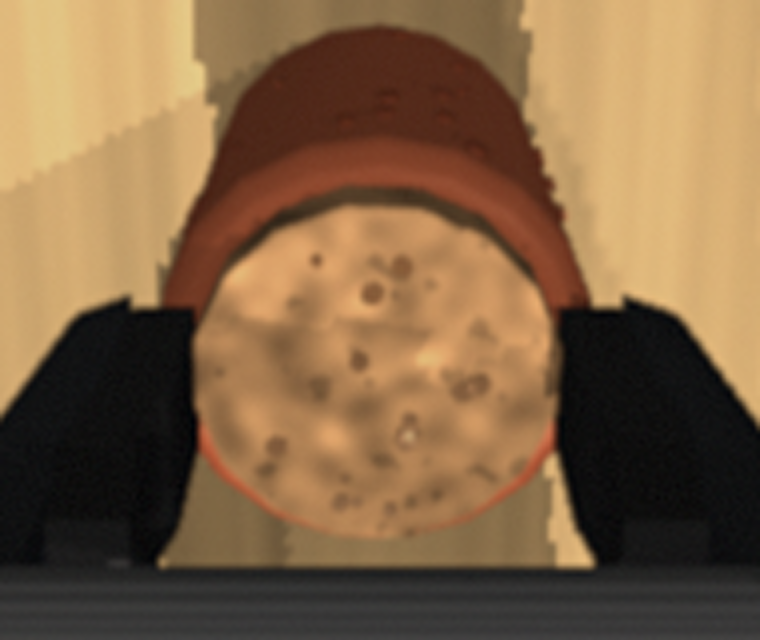

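```bash
python3 -m crank '[[-1,[0,0,0],[0,0,0]],[-1,[0,0,0],[0,0,0]],[-1,[0,0,0],[0,0,0]],[-1,[0,0,0],[0,0,0]],[-1,[-2,0,0],[0,0,0]],[-1,[-4,0,0],[0,0,0]],[-1,[-3,1,-2],[0,0,0]],[-1,[0,3,-4],[0,0,0]],[-1,[0,3,-4],[0,0,0]],[-1,[0,3,-4],[0,0,0]]]' 25
python3 -m crank '[[-1,[0,3,-4],[0,0,0]],[-1,[0,1.8,-3.4],[0,0,0]],[-1,[0,0,0],[0,0,0]],[-1,[3,0,0],[0,0,0]],[-1,[3,0,0],[0,0,0]],[-1,[0,0,0],[0,0,0]],[-1,[0,0,0],[0,0,0]],[-1,[0,0,0],[0,0,0]],[-1,[0,0,0],[0,0,0]],[-1,[0,0,0],[0,0,0]]]'
python3 - <<'E'
from h import *
p,im=snap('wrist','w22.png')
go(.4283,.1465,.006)
print(proj(p,[.4283,.1465,.062]),proj(p,[.4283,.1465,.038]))
p,im=snap('top','t22.png')
im=cv2.imread('pics/t22.png');cv2.imwrite('pics/c22.png',cv2.resize(im[80:180,140:340],None,fx=4,fy=4,interpolation=cv2.INTER_CUBIC))
E
```

```text
time: 41.55
position: [0.5097, 0.1135, 0.1737]
eef_rot: [-0.065, 0.703, 0.065, 0.705]
wrist_force: [-0.4, 0.1, 0.1]
gripper_width: 1.002
time: 42.8
position: [0.4292, 0.1465, 0.1124]
eef_rot: [-0.065, 0.704, 0.066, 0.704]
wrist_force: [-0.4, 0.1, 0.3]
gripper_width: 1.0
t 42.85 pos [0.429  0.1465 0.1122] rotvec [ 0.     0.001 -0.   ] cm in target frame [ 1.062e+01  1.000e-02 -7.000e-02] cur frame [ 1.062e+01  1.000e-02 -8.000e-02] F [ 1.4 -0.4 -0.1] w 1.001 j [ 0.27 -0.05  2.18  0.    1.01  0.09]
(np.float64(252.2492660357845), np.float64(210.07412191277407)) (np.float64(252.34220953790137), np.float64(198.9350930883764))
```

View pics/w22.png

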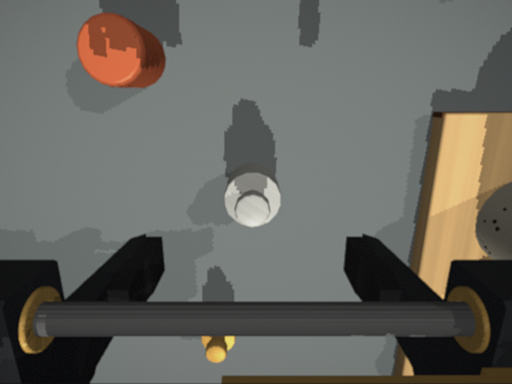

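View pics/c22.png

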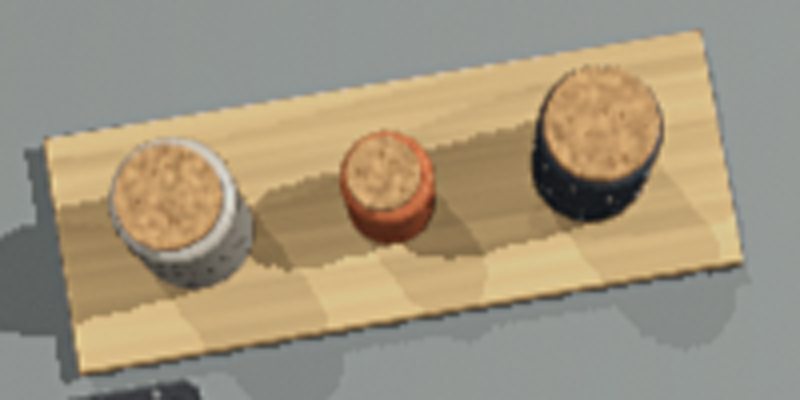

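Run:
```python
from h import *
im=cv2.imread('pics/t22.png')
t=[im[y-22:y+22,x-22:x+22] for x,y in [(184,130),(237,125)]]
cv2.imwrite('pics/c23.png',cv2.resize(np.hstack(t),None,fx=9,fy=9,interpolation=cv2.INTER_CUBIC))
```

```text
(no output)
```

View pics/c23.png

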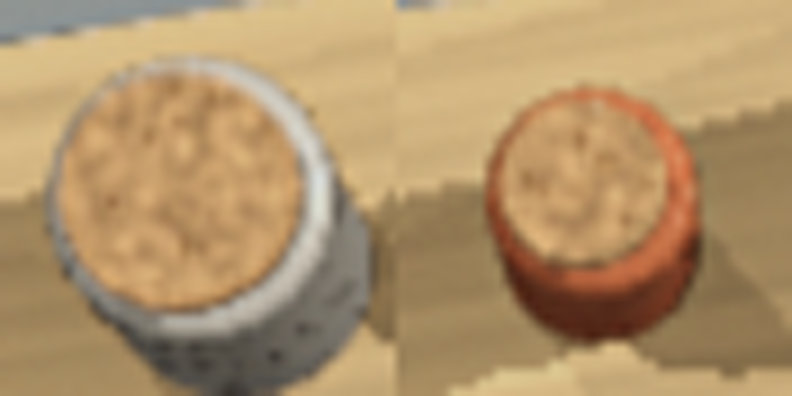

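Run:
```python
from h import *
p=arm.camera_params('top')
def c(i,j,x,y,z): return px(p,i/9-.44+x-22,j/9-.44+y-22,z)[:2]
a=c(180.5,190,184,130,.121);b=c(191.2,195,184,130,.113);print(a,b,(a-b)*1000)
a=c(188,181,237,125,.096);b=c(197,190,237,125,.088);print(a,b,(a-b)*1000)
```

```text
[0.64596142 0.16245215] [0.6465407  0.16103268] [-0.57927621  1.41946924]
[0.66779437 0.0415112 ] [0.6673974  0.03948113] [0.3969669  2.03007122]
```

```bash
python3 -m crank '[[-1,[2,0,-0.05],[0,0,0]],[-1,[3,0,0],[0,0,0]],[-1,[3,0,0],[0,0,0]],[-1,[2,0,0],[0,0,0]],[-1,[0.6,0,0],[0,0,0]],[-1,[0,0,0],[0,0,0]],[1,[0,0,0],[0,0,0]],[1,[0,0,0],[0,0,0]],[1,[0,0,0],[0,0,0]],[1,[0,0,0],[0,0,0]]]' 25
python3 -m crank '[[1,[0,0,0],[0,0,0]],[1,[0,0,0],[0,0,0]],[1,[0,0,0],[0,0,0]],[1,[0,0,0],[0,0,0]],[1,[0,0,0],[0,0,0]],[1,[0,0,0],[0,0,0]],[1,[0,0,0],[0,0,0]],[1,[0,0,0],[0,0,0]],[1,[0,0,0],[0,0,0]],[1,[0,0,0],[0,0,0]]]'
```

```text
time: 44.15
position: [0.4285, 0.1464, 0.0061]
eef_rot: [-0.065, 0.704, 0.065, 0.704]
wrist_force: [-0.8, -0.3, -0.5]
gripper_width: 0.571
time: 45.4
position: [0.4283, 0.1463, 0.0059]
eef_rot: [-0.065, 0.704, 0.065, 0.704]
wrist_force: [-2.3, -0.3, 4.9]
gripper_width: 0.474
```

```bash
python3 -m crank '[[1,[-0.5,0,0],[0,0,0]],[1,[-2,0,0],[0,0,0]],[1,[-4,0,0],[0,0,0]],[1,[-4,0,0],[0,0,0]],[1,[-4,0,0],[0,0,0]],[1,[-1.5,0,1],[0,0,0]],[1,[0,-0.5,3],[0,0,0]],[1,[0,-0.5,4],[0,0,0]],[1,[0,-0.5,4],[0,0,0]],[1,[0,-0.5,4],[0,0,0]]]'
python3 -m crank '[[1,[0,-0.3,3],[0,0,0]],[1,[0,0,2],[0,0,0]],[1,[0,0,0.6],[0,0,0]],[1,[0,0,0],[0,0,0]],[1,[1,0,0],[0,0,0]],[1,[0,0,0],[0,0,0]],[1,[0,0,0],[0,0,0]],[1,[0,0,0],[0,0,0]],[1,[0,0,0],[0,0,0]],[1,[0,0,0],[0,0,0]]]'
python3 - <<'E'
from h import *
p,im=snap('wrist','w24.png')
go(.6447,.1632,.127)
im=cv2.imread('pics/w24.png');cv2.imwrite('pics/c24.png',cv2.resize(im[160:320,160:350],None,fx=4,fy=4,interpolation=cv2.INTER_CUBIC))
E
```

```text
time: 46.65
position: [0.5898, 0.1559, 0.1629]
eef_rot: [-0.066, 0.705, 0.065, 0.703]
wrist_force: [-0.3, -0.6, -5.0]
gripper_width: 0.468
time: 47.9
position: [0.6449, 0.1636, 0.1561]
eef_rot: [-0.065, 0.704, 0.065, 0.704]
wrist_force: [0.0, -0.3, -5.5]
gripper_width: 0.47
t 47.95 pos [0.6449 0.1636 0.156 ] rotvec [0. 0. 0.] cm in target frame [ 2.9  -0.03 -0.03] cur frame [ 2.9  -0.03 -0.03] F [-0.5  0.4 -4.9] w 0.47 j [ 0.21  0.3   1.7  -0.    1.14  0.03]
```

View pics/w24.png

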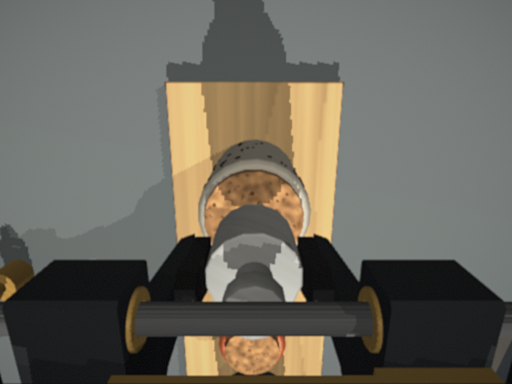

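```bash
python3 -m crank '[[1,[1,0,0],[0,0,0]],[1,[0.8,0,0],[0,0,0]],[1,[0.4,0,0],[0,0,0]],[1,[0.2,0,0],[0,0,0]],[1,[0.1,0,0],[0,0,0]],[1,[0.1,0,0],[0,0,0]],[1,[0.1,0,0],[0,0,0]],[1,[0,0,0],[0,0,0]],[1,[0,0,0],[0,0,0]],[1,[0,0,0],[0,0,0]]]'
python3 - <<'E'
from h import *
p,im=snap('wrist','w25.png')
go(.6447,.1632,.127)
im=cv2.imread('pics/w25.png');cv2.imwrite('pics/c25.png',cv2.resize(im[150:310,160:350],None,fx=4,fy=4,interpolation=cv2.INTER_CUBIC))
p=arm.camera_params('wrist');s=arm.sense()['position']
def b(c,r,z):
  P=np.array([proj(p,np.array([c[0]+r*np.cos(t),c[1]+r*np.sin(t),z])) for t in np.linspace(0,6.283,721)])
  return ((P.min(0)-[160,150])*4+2).round(),((P.max(0)-[160,150])*4+2).round()
for y in (-.003,0,.003): print(y,'cork',b((s[0],s[1]+y),.031,.121),'st',b((s[0],s[1]+y),.021,.122), b((s[0],s[1]+y),.021,.160))
E
```

```text
time: 49.2
position: [0.6449, 0.1636, 0.1289]
eef_rot: [-0.065, 0.704, 0.065, 0.704]
wrist_force: [1.3, 0.5, -5.8]
gripper_width: 0.47
t 49.25 pos [0.6448 0.1635 0.1289] rotvec [0. 0. 0.] cm in target frame [ 0.19 -0.03 -0.02] cur frame [ 0.19 -0.03 -0.02] F [-0.3  0.2 -5.5] w 0.468 j [ 0.21  0.32  1.72 -0.    1.1   0.03]
-0.003 cork (array([143., 149.]), array([602., 570.])) st (array([216., 226.]), array([529., 512.])) (array([175., 347.]), array([568., 693.]))
0 cork (array([146., 127.]), array([607., 552.])) st (array([219., 204.]), array([533., 493.])) (array([179., 320.]), array([574., 670.]))
0.003 cork (array([149., 105.]), array([612., 534.])) st (array([223., 182.]), array([538., 474.])) (array([183., 293.]), array([580., 648.]))
```

View pics/c25.png

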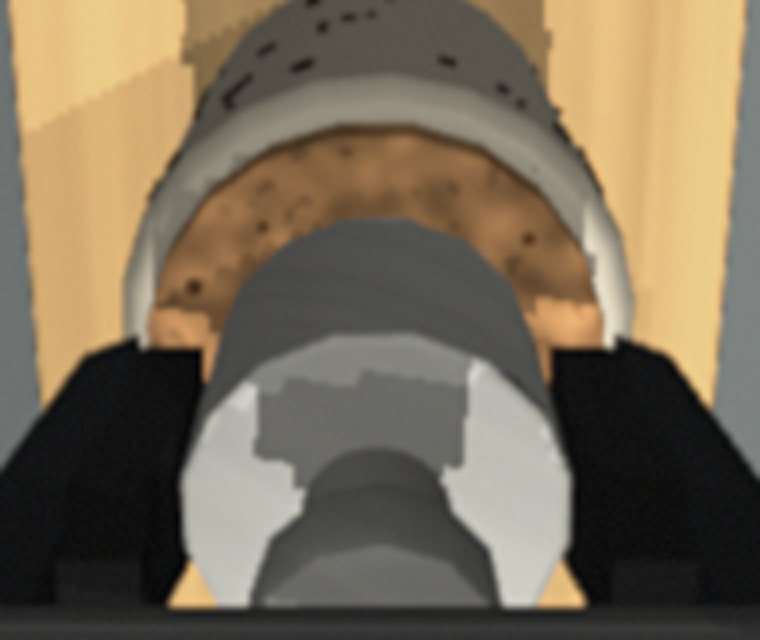

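```bash
python3 -m crank '[[1,[0,0.15,0],[0,0,0]],[1,[0,0,0],[0,0,0]],[1,[0.05,0,0],[0,0,0]],[1,[0.05,0,0],[0,0,0]],[1,[0.05,0,0],[0,0,0]],[1,[0.05,0,0],[0,0,0]],[1,[0,0,0],[0,0,0]],[1,[0,0,0],[0,0,0]],[1,[0,0,0],[0,0,0]],[1,[0,0,0],[0,0,0]]]'
```

```text
time: 50.5
position: [0.6446, 0.165, 0.127]
eef_rot: [-0.065, 0.704, 0.065, 0.704]
wrist_force: [-1.2, -0.3, -4.2]
gripper_width: 0.468
```

```bash
python3 -m crank '[[1,[0.05,0,0],[0,0,0]],[1,[0,0,0],[0,0,0]],[1,[0,0,0],[0,0,0]],[1,[0,0,0],[0,0,0]],[1,[0,0,0],[0,0,0]],[1,[0,0,0],[0,0,0]],[1,[0,0,0],[0,0,0]],[1,[0,0,0],[0,0,0]],[1,[0,0,0],[0,0,0]],[1,[0,0,0],[0,0,0]]]'
```

```text
time: 51.75
position: [0.6447, 0.165, 0.1269]
eef_rot: [-0.065, 0.704, 0.065, 0.704]
wrist_force: [-4.3, -1.1, 6.1]
gripper_width: 0.468
```

```bash
python3 -m crank '[[-1,[-0.02,0,0],[0,0,0]],[-1,[0,0,0],[0,0,0]],[-1,[0,0,0],[0,0,0]],[-1,[0,0,0],[0,0,0]],[-1,[0,0,0],[0,0,0]],[-1,[-2,0,0],[0,0,0]],[-1,[-4,0,0],[0,0,0]],[-1,[-3,0,0],[0,0,0]],[-1,[0,-1,-2],[0,0,0]],[-1,[0,-2,-4],[0,0,0]]]' 15
python3 -m crank '[[-1,[0,-2,-4],[0,0,0]],[-1,[0,-2,-4],[0,0,0]],[-1,[0,-2,-4],[0,0,0]],[-1,[1,-1.6,-4],[0,0,0]],[-1,[3,0,-2.5],[0,0,0]],[-1,[4,0,0],[0,0,0]],[-1,[3,0,0],[0,0,0]],[-1,[0,0,0],[0,0,0]],[-1,[0,0,0],[0,0,0]],[-1,[0,0,0],[0,0,0]]]'
python3 - <<'E'
from h import *
p,im=snap('wrist','w26.png')
go(.4232,.0150,.002)
print(proj(p,[.4232,.0150,.048]),proj(p,[.4232,.0150,.030]))
p,im=snap('top','t26.png')
im=cv2.imread('pics/t26.png');cv2.imwrite('pics/c26.png',cv2.resize(im[80:180,140:340],None,fx=4,fy=4,interpolation=cv2.INTER_CUBIC))
im=cv2.imread('pics/w26.png');cv2.imwrite('pics/c27.png',cv2.resize(im[160:320,160:350],None,fx=4,fy=4,interpolation=cv2.INTER_CUBIC))
E
```

```text
time: 53.0
position: [0.5924, 0.1248, 0.2192]
eef_rot: [-0.066, 0.702, 0.066, 0.706]
wrist_force: [1.1, -1.1, -0.3]
gripper_width: 1.002
time: 54.25
position: [0.4251, 0.0157, 0.1085]
eef_rot: [-0.066, 0.703, 0.065, 0.705]
wrist_force: [0.2, -0.5, -1.0]
gripper_width: 0.999
t 54.3 pos [0.4248 0.0157 0.1083] rotvec [0.001 0.003 0.001] cm in target frame [10.63 -0.04 -0.17] cur frame [10.63 -0.03 -0.21] F [-0.2 -0.2 -0.9] w 1.001 j [-0.02 -0.11  2.24  0.    1.01 -0.21]
(np.float64(250.51866917635013), np.float64(205.66379990128343)) (np.float64(250.64764503941043), np.float64(197.73804586417458))
```

View pics/w26.png

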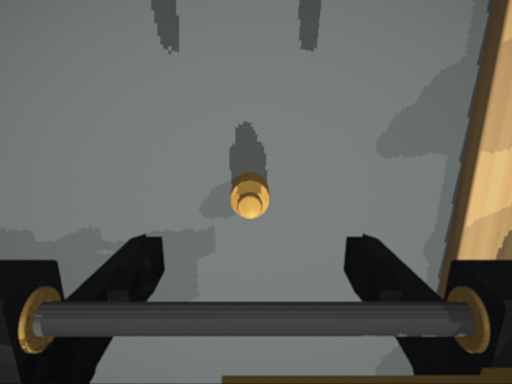

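View pics/c26.png

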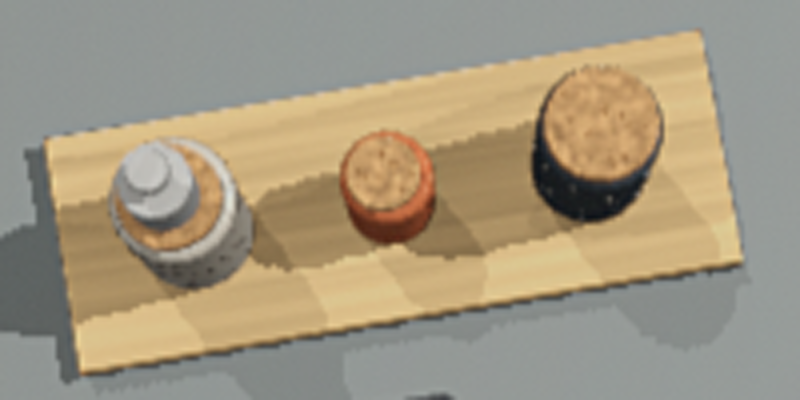

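```bash
python3 -m crank '[[-1,[2,0,-0.15],[0,0,0]],[-1,[3,0,0],[0,0,0]],[-1,[3,0,0],[0,0,0]],[-1,[2,0,0],[0,0,0]],[-1,[0.6,0,0],[0,0,0]],[-1,[0,0,0],[0,0,0]],[1,[0,0,0],[0,0,0]],[1,[0,0,0],[0,0,0]],[1,[0,0,0],[0,0,0]],[1,[0,0,0],[0,0,0]]]' 15
python3 -m crank '[[1,[0,0,0],[0,0,0]],[1,[0,0,0],[0,0,0]],[1,[0,0,0],[0,0,0]],[1,[0,0,0],[0,0,0]],[1,[0,0,0],[0,0,0]],[1,[0,0,0],[0,0,0]],[1,[0,0,0],[0,0,0]],[1,[0,0,0],[0,0,0]],[1,[0,0,0],[0,0,0]],[1,[0,0,0],[0,0,0]]]'
python3 - <<'E'
from h import *
go(.6665,.0400,.098)
p=arm.camera_params('top')
# steel knob/cylinder measured in c26
def c(i,j,z): return px(p,i/4-.375+140,j/4-.375+80,z)[:2]
print('knob',c(150,166,.183),'cyl',c(153.5,182,.159))
E
```

```text
time: 55.6
position: [0.422, 0.0154, 0.0007]
eef_rot: [-0.065, 0.704, 0.065, 0.704]
wrist_force: [-0.1, -0.2, -0.3]
gripper_width: 0.571
time: 56.85
position: [0.4218, 0.0154, 0.0005]
eef_rot: [-0.065, 0.704, 0.065, 0.704]
wrist_force: [-0.0, -0.7, -0.6]
gripper_width: 0.334
t 56.85 pos [0.4218 0.0154 0.0005] rotvec [ 0.  0. -0.] cm in target frame [-9.75 -2.08 24.5 ] cur frame [-9.75 -2.09 24.5 ] F [-0.  -0.7 -0.6] w 0.334 j [-0.02  0.07  2.32  0.    0.76 -0.21]
knob [0.64798676 0.1621127 ] cyl [0.64502524 0.1642186 ]
```

Run:
```python
import cv2
im=cv2.imread('pics/t26.png');cv2.imwrite('pics/c28.png',cv2.resize(im[105:155,160:210],None,fx=11,fy=11,interpolation=cv2.INTER_CUBIC))
```

```text
(no output)
```

View pics/c28.png

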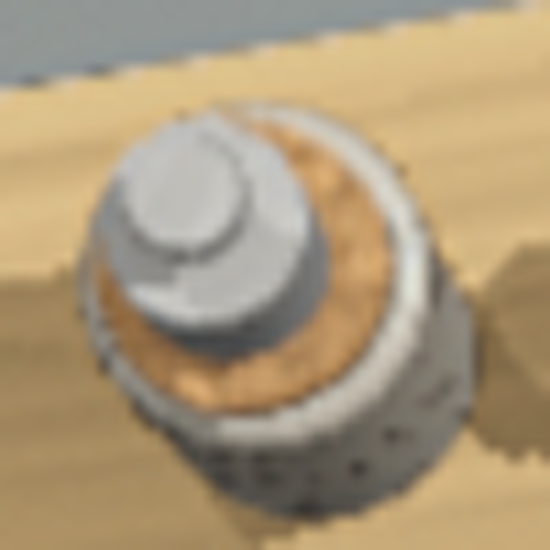

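```bash
python3 -m crank '[[1,[-0.5,0,0],[0,0,0]],[1,[-2,0,0],[0,0,0]],[1,[-4,0,0],[0,0,0]],[1,[-4,0,0],[0,0,0]],[1,[-2.5,0,2],[0,0,0]],[1,[0,-0.4,4],[0,0,0]],[1,[0,-0.5,4],[0,0,0]],[1,[0,-0.5,4],[0,0,0]],[1,[0,-0.5,4],[0,0,0]],[1,[0,0,4],[0,0,0]]]'
python3 -m crank '[[1,[0,0,2],[0,0,0]],[1,[0,0,0.5],[0,0,0]],[1,[0,0,0],[0,0,0]],[1,[1,0,0],[0,0,0]],[1,[1,0,0],[0,0,0]],[1,[0.5,0,0],[0,0,0]],[1,[0,0,0],[0,0,0]],[1,[0,0,0],[0,0,0]],[1,[0,0,0],[0,0,0]],[1,[0,0,0],[0,0,0]]]'
python3 - <<'E'
from h import *
p,im=snap('wrist','w29.png')
go(.6665,.042,.0965)
im=cv2.imread('pics/w29.png');cv2.imwrite('pics/c29.png',cv2.resize(im[150:310,160:350],None,fx=4,fy=4,interpolation=cv2.INTER_CUBIC))
p=arm.camera_params('wrist');s=arm.sense()['position']
def b(c,r,z):
  P=np.array([proj(p,np.array([c[0]+r*np.cos(t),c[1]+r*np.sin(t),z])) for t in np.linspace(0,6.283,721)])
  return ((P.min(0)-[160,150])*4+2).round(),((P.max(0)-[160,150])*4+2).round()
for y in (-.003,0,.003): print(y,'pot',b((s[0],s[1]+y),.028,.087),'cork',b((s[0],s[1]+y),.022,.096),'br',b((s[0],s[1]+y),.015,s[2]-.0005), b((s[0],s[1]+y),.015,s[2]+.0295))
E
```

```text
time: 58.1
position: [0.6424, 0.0371, 0.1301]
eef_rot: [-0.065, 0.704, 0.065, 0.704]
wrist_force: [0.8, -0.0, -1.1]
gripper_width: 0.33
time: 59.35
position: [0.6664, 0.0419, 0.1059]
eef_rot: [-0.065, 0.704, 0.065, 0.704]
wrist_force: [-0.2, -0.1, -0.7]
gripper_width: 0.331
t 59.4 pos [0.6664 0.0419 0.1058] rotvec [0.    0.001 0.   ] cm in target frame [0.93 0.01 0.02] cur frame [0.93 0.01 0.01] F [-0.1  0.3 -1.6] w 0.336 j [ 0.03  0.35  1.74  0.    1.06 -0.16]
-0.003 pot (array([177., 149.]), array([569., 510.])) cork (array([211., 211.]), array([534., 507.])) br (array([257., 287.]), array([488., 497.])) (array([233., 393.]), array([511., 638.]))
0 pot (array([180., 128.]), array([573., 493.])) cork (array([215., 190.]), array([539., 488.])) br (array([261., 265.]), array([493., 478.])) (array([237., 368.]), array([517., 615.]))
0.003 pot (array([183., 107.]), array([578., 475.])) cork (array([218., 168.]), array([544., 469.])) br (array([264., 243.]), array([498., 458.])) (array([242., 342.]), array([523., 592.]))
```

View pics/c29.png

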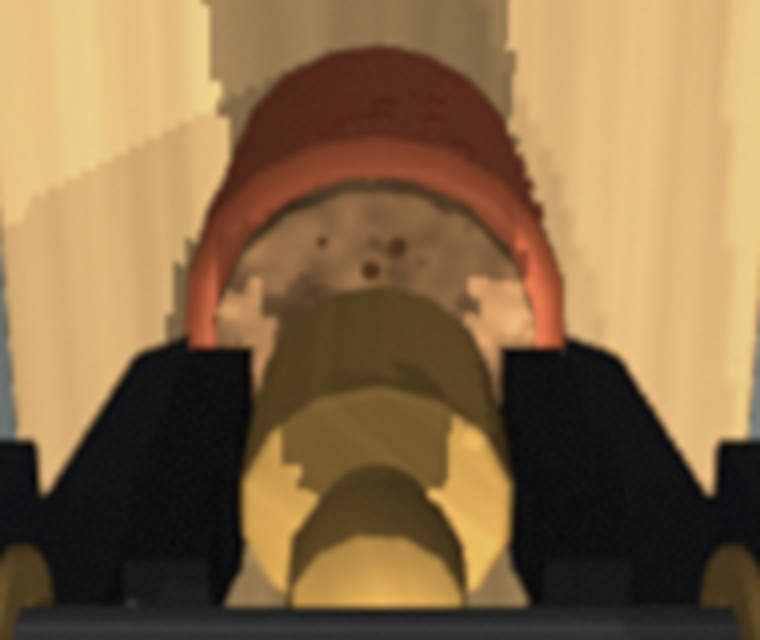

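```bash
python3 -m crank '[[1,[0,0.27,0],[0,0,0]],[1,[0.3,0,0],[0,0,0]],[1,[0.2,0,0],[0,0,0]],[1,[0.2,0,0],[0,0,0]],[1,[0.1,0,0],[0,0,0]],[1,[0,0,0],[0,0,0]],[1,[0,0,0],[0,0,0]],[1,[0,0,0],[0,0,0]],[1,[0,0,0],[0,0,0]],[1,[0,0,0],[0,0,0]]]'
python3 - <<'E'
from h import *
p,im=snap('wrist','w30.png')
go(.6665,.044,.0965)
im=cv2.imread('pics/w30.png');cv2.imwrite('pics/c30.png',cv2.resize(im[150:310,160:350],None,fx=4,fy=4,interpolation=cv2.INTER_CUBIC))
E
```

```text
time: 60.65
position: [0.6657, 0.0445, 0.0975]
eef_rot: [-0.065, 0.704, 0.065, 0.704]
wrist_force: [-0.1, -0.3, -2.0]
gripper_width: 0.34
t 60.7 pos [0.6656 0.0445 0.0975] rotvec [ 0.  0. -0.] cm in target frame [ 0.1  -0.07  0.08] cur frame [ 0.1  -0.07  0.08] F [ 0.7 -0.3 -1.6] w 0.336 j [ 0.03  0.35  1.74  0.    1.05 -0.16]
```

View pics/c30.png

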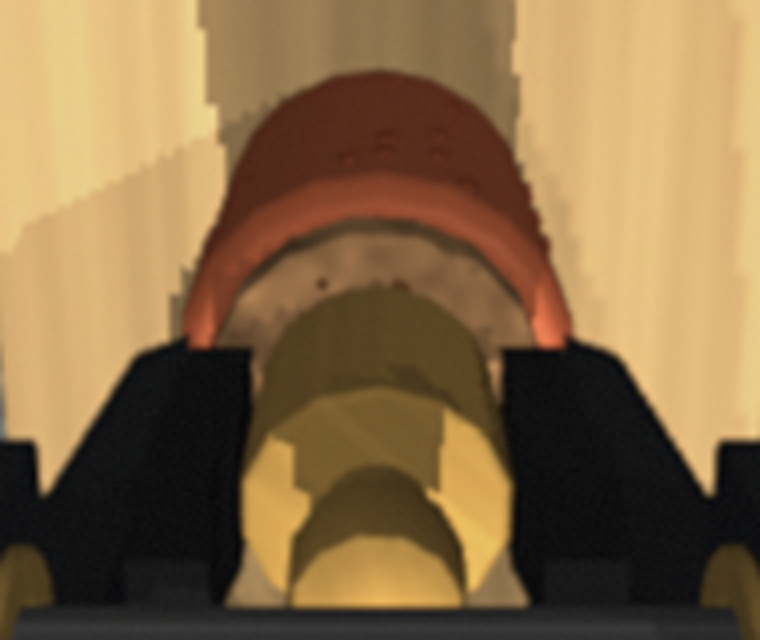

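```bash
python3 -m crank '[[1,[0.05,0,0],[0,0,0]],[1,[0,0,0],[0,0,0]],[1,[0.05,0,0],[0,0,0]],[1,[0,0,0],[0,0,0]],[1,[0,0,0],[0,0,0]],[1,[0,0,0],[0,0,0]],[1,[0,0,0],[0,0,0]],[1,[0,0,0],[0,0,0]],[1,[0,0,0],[0,0,0]],[1,[0,0,0],[0,0,0]]]'
```

```text
time: 61.95
position: [0.6657, 0.0445, 0.0966]
eef_rot: [-0.065, 0.704, 0.065, 0.704]
wrist_force: [-0.4, -0.0, -0.9]
gripper_width: 0.333
```

```bash
python3 -m crank '[[1,[0.03,0,0],[0,0,0]],[1,[0,0,0],[0,0,0]],[-1,[0,0,0],[0,0,0]],[-1,[0,0,0],[0,0,0]],[-1,[0,0,0],[0,0,0]],[-1,[0,0,0],[0,0,0]],[-1,[-2,0,0],[0,0,0]],[-1,[-4,0,0],[0,0,0]],[-1,[-4,0,0],[0,0,0]],[-1,[-1,0,-3],[0,0,0]]]'
python3 -m crank '[[-1,[0,-2,-4],[0,0,0]],[-1,[0,-2,-4],[0,0,0]],[-1,[0,-2,-4],[0,0,0]],[-1,[0,-2,-4],[0,0,0]],[-1,[0,-2,-3],[0,0,0]],[-1,[0,0,0],[0,0,0]],[-1,[0,0,0],[0,0,0]],[-1,[0,0,0],[0,0,0]],[-1,[0,0,0],[0,0,0]],[-1,[0,0,0],[0,0,0]]]'
python3 - <<'E'
from h import *
p,im=snap('top','t31.png'); snap('scene','s31.png')
im=cv2.imread('pics/t31.png')
cv2.imwrite('pics/c31.png',cv2.resize(im[90:160,150:320],None,fx=4.7,fy=4.7,interpolation=cv2.INTER_CUBIC))
im=cv2.imread('pics/s31.png')
cv2.imwrite('pics/c32.png',cv2.resize(im[150:350,190:420],None,fx=3,fy=3,interpolation=cv2.INTER_CUBIC))
E
```

```text
time: 63.2
position: [0.6398, 0.0392, 0.2123]
eef_rot: [-0.066, 0.701, 0.065, 0.707]
wrist_force: [-0.1, 0.5, 0.1]
gripper_width: 0.999
time: 64.45
position: [0.4681, -0.0939, 0.206]
eef_rot: [-0.066, 0.704, 0.066, 0.704]
wrist_force: [-0.4, 0.0, 0.2]
gripper_width: 1.004
```

View pics/c31.png

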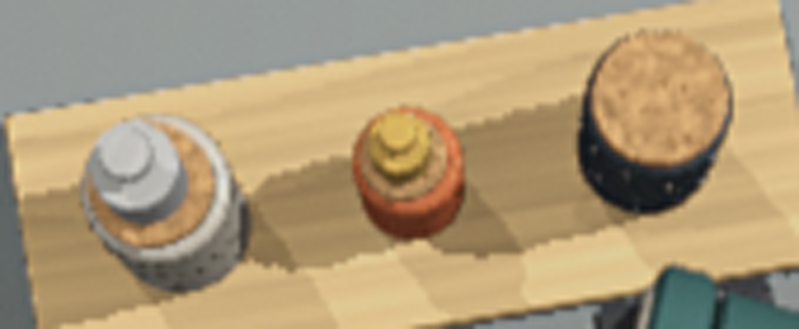

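View pics/c32.png

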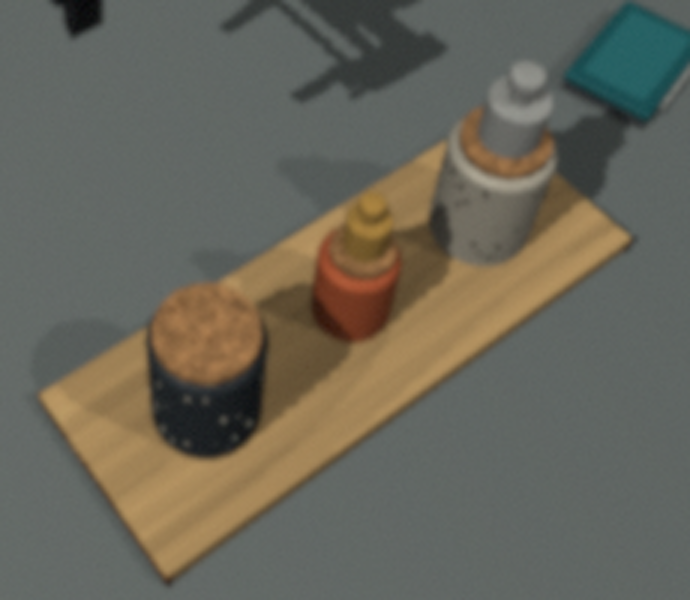

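View pics/t31.png

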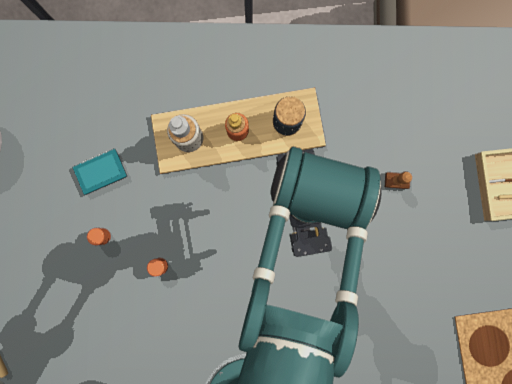

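Run:
```python
from h import *
p=arm.camera_params('top')
c=lambda i,j,z: px(p,150+i/4.7-.4,90+j/4.7-.4,z)[:2]
print('brass knob',c(401,132,.144),'cyl',c(400,147,.126),'pot',c(409,159.5,.088),'steel knob',c(125,153,.183),'speck',c(163,180,.113),'char',c(661,98,.121))
print('arm v',abs(arm.sense()['joint_vel']).max())
```

```text
brass knob [0.66732012 0.04071593] cyl [0.66456782 0.04190563] pot [0.66772573 0.03908189] steel knob [0.6457266  0.16403196] speck [0.6496814  0.15773586] char [ 0.6919131  -0.08405248]
arm v 0.00444571333011371
```

```bash
python3 -c "
from bench import arm
print(arm.hand_in())"
```

```text
the job is handed in; nothing more can be done
None
```

I finished the job in the order you asked and handed it in at about 64.6 s. The largest terracotta pot stands upside down on the ware board between the jars. The large cork and steel weight are on the speckled jar, and the small cork and brass weight are on the terracotta pot.

**Last checks:** My final top and scene pictures show:
- Both stacks are upright and the charcoal jar has nothing added on top.
- Both jars, the stamp and the ink pad look unmoved.
- The arm is clear of everything, with the gripper open.

| Item | Measured offset |
|---|---|
| Terracotta pot from the middle of the jars | about 2 mm across the row, about 1 mm along it |
| Large cork from the speckled jar's centre | about 1.5 mm |
| Small cork from the pot's centre | about 2 mm |
| Steel weight from the large cork's centre | about 1.5 mm |
| Brass weight from the small cork's centre | 1–3 mm |

**What failed or disagreed:**
- **Fingertip position:** the tips sat about 10–15 mm behind the reported TCP, not the 19 mm ahead that `arm.tips_ahead` gives. My first two tries at the large cork closed above it without touching, so I probed down and worked from relative heights after that.
- **Cameras:** the top and wrist cameras differed by up to 3 mm in y. I used wrist views to line up the corks and weights over their targets.
- **Steel weight contact:** it took roughly 11 N as it met the cork.
- **Speckled jar's final reading:** it came out about 4 mm off because the cork and weight cover most of its rim. I judged the jar unmoved from the part of the rim still visible, which matched the earlier picture.

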